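# Rack the washed test tubes to drain

## Robot

A 6-joint arm with a two-finger parallel gripper is mounted at the origin on a cart in front of the work surface, level with it; the furniture and walls round the work are solid. World frame = base frame: x ahead of the robot, y to its left, z up, the work surface at z = 0. Lengths are in mm, angles in rad, forces in N, time in s.
With the tool pointing down it reaches from about 300 to 775 mm from the base axis. Payload 14.6 kg.
Tool frame: the origin (TCP) lies midway between the tips of the shut fingers; the grasp point (between the pads) lies 19 mm behind it; z points along the fingers, y is the direction in which the jaws open and shut (so a half turn about z gives the same grasp; the last joint's range is limited). The gripper opens to 94 mm and grips with 3 to 60 N. Pads are 16 mm wide; open, the fingers measure 119 mm over their backs; the gripper's body (75 mm by 177 mm) begins 78 mm behind the grasp point.
Start: joints at [1.239, 0.3, 1.521, -0, 1.321, -0.067], TCP at [143.942, 530.82, 205.446] pointing down, gripper open.
Joint ranges: [-3.03, 3.03], [-0.79, 2.21], [0.23, 2.52], [-1.04, 4.18], [0, 3.07], [-2.55, 2.55]. Speed limits (rad/s): [2.22, 2.22, 2.57, 3.14, 3.14, 3.14].

## Interface

Orientations are given as [roll, pitch, yaw] about the fixed x, y, z axes, in that order (R = Rz(yaw) Ry(pitch) Rx(roll)).
In Python, from cell import manip gives the robot as it stands.
- The arm moves only by the tool play_rows, never from a script. Its argument "commands" is a list of rows, each an object of numbers: "x", "y", "z": the shift along the tool's x, y, z in m; "wx", "wy", "wz": the turn, a rotation vector about the tool's x, y, z in degrees; "grip": the opening, from 0 (shut) to 1 (fully open). In form: [{"x": .., "y": .., "z": .., "wx": .., "wy": .., "wz": .., "grip": ..}, ...]. A call has 1 to 20 rows; each row shifts and turns the commanded pose from where the row before left it, along the tool's axes as they then stand; what a row does not reach is not made up. A row lasts 1/8 s, in which the tool goes at most 62.5 mm and 10.7 degrees, less where a joint would pass 70% of its speed; a pose out of reach is approached as far as the arm can. A call is refused whole if a number of a shift passes 0.0625 or a number of a turn 10.7, either way. A call with a gripper value outside its range is refused whole. The fingers move at their own pace and stop on an object; "squeeze" is the grip in N (left out, the last holds). Time passes only in rows, so rows that do not move let the fingers close. It gives the time, the measured TCP pose, the force and the opening at its end, in the units of the state.
- manip.read_state(): the state, without advancing time (a new reading comes with each control period).
- manip.camera(name): name is "scene" or "top"; returns (picture, depth): 400x640x3 uint8, red, green, blue; 400x640 float32, mm along the optical axis (not along the pixel's ray), 0 where there is no reading.
- manip.camera_info(name): a dict with "intrinsics" (3x3 intrinsics, pixels), "camera_from_world" (4x4, takes a point from world to camera coordinates). Camera axes: x right, y up, looking along -z (the intrinsics and any distortion apply to the point x, -y, -z); pixel columns grow to the right and rows downward; lengths in mm; the calibration is good to about 2 mm. A picture is of the moment at which its call begins. camera_info takes no time and is no camera call.
- manip.sign_off(): hands the job in, once; it reports no verdict.
The state is a dict: "clock": time; "joints": joint angles; "qd": joint speeds; "effort": joint torques, N m; "eef_pos": TCP position; "eef_rot": TCP orientation; "wrist_force": force on the tool from outside, world axes, zero at the start; "moment": the same for the moment, N m; "finger_gap": finger opening in mm.
Only numpy, scipy, OpenCV 4.12 (cv2) and the standard library are available. Lean on these libraries where they do the work, as an engineer would, in place of code of your own. Each camera call takes 0.05 s, during which the arm holds its last target.

## Task

Put the two whole test tubes that lie loose on the worktop into the sloping draining rack, one to a place, each resting in both of its V saddles with the open mouth at the low end, down by the stop ledge. The broken, shorter tube that lies in the rack goes into the open cardboard carton. Leave the whole tube that is already racked in its place, and do not shift or knock over anything else on the bench.

Things in the scene. Friction and masses are not known exactly. Their poses are not given: they have to be found in the camera images.
- rack: sloping draining rack of plain metal, fixed. Origin: centre of its base's underside, on the worktop; z up; x from its low end to its high end, y across. Base plate 150 (x) x 176 (y) x 6 mm. Three places side by side; at the start one holds a whole tube, one the broken tube, one is empty. 8 mm posts at the ends of the cross bars, y = +-79 mm
- rack_place0 (a point): centre of a whole tube seated in the place at rack y = -52 mm, mouth against the ledge; axes as the rack's (level). A tube in any place slopes 0.30 rad (17 degrees), rising towards rack +x; its axis is 55 mm above the worktop at the stop ledge and 73 mm here, at its centre
- rack_place1 (a point): the same for the place at rack y = 0. Each place is two V saddles (90 degree V, 30 mm wide at its top, 8 mm thick) on two cross bars, 25 and 85 mm from the stop ledge measured along the tube: fingers have 50 mm of free length between the bars
- rack_place2 (a point): the same for the place at rack y = +52 mm. The stop ledge is an upright strip across the low end, 3 mm thick, that reaches 2 mm above the tubes' axes
- tube_a_centre (a point): loose on the worktop: glass test tube, 121 mm long, 17 mm in diameter, closed round end, open mouth at the other; 22 g. Site on its axis, half-way along; +x points along the tube from mouth to closed end (mouth 60.5 mm from here towards -x). It can roll: its y and z axes mean nothing
- tube_a_mouth (a point): centre of that tube's mouth; axes as the tube's
- tube_b_centre (a point): loose on the worktop: glass test tube, 121 mm long, 17 mm in diameter, closed round end, open mouth at the other; 22 g. Site on its axis, half-way along; +x points along the tube from mouth to closed end (mouth 60.5 mm from here towards -x). It can roll: its y and z axes mean nothing
- tube_b_mouth (a point): centre of that tube's mouth; axes as the tube's
- tube_c_centre (a point): already in the rack and to stay there, mouth down: glass test tube, 121 mm long, 17 mm in diameter, closed round end, open mouth at the other; 22 g. Site on its axis, half-way along; +x points along the tube from mouth to closed end (mouth 60.5 mm from here towards -x). It can roll: its y and z axes mean nothing
- tube_c_mouth (a point): centre of that tube's mouth; axes as the tube's
- tube_a: the same tube (origin at its centre)
- tube_b: the same tube (origin at its centre)
- tube_c: the same tube (origin at its centre)
- broken_tube_centre (a point): the broken test tube, lying in one of the rack's places at the start: 17 mm in diameter but only 98 mm long, with a jagged end in place of the mouth; 18 g. Site at the centre of what is left, on its axis; +x from the jagged end (at the ledge) to the closed end. Being shorter, its centre lies 11 mm nearer the ledge than a whole tube's
- broken_tube: the same broken tube; origin on its axis, 60.5 mm from the jagged end
- carton: open cardboard carton for broken glass, fixed; 150 (x) x 190 (y) x 85 mm outside, walls and floor 4 mm, flaps folded down outside to about 20 mm from the walls. Origin: centre of its underside
- carton_in (a point): centre of the carton's inner floor, 4 mm above the worktop
- vial_near: bystander: capped vial, 21 mm across, 45 mm high, standing right of the loose tubes; origin at the centre of its underside
- vial_mid: bystander: capped vial, 21 mm across, 45 mm high, standing between the loose tubes and the rack; origin at the centre of its underside
- jar: bystander: capped jar, 47 mm across, 83 mm high, left behind the rack; origin at the centre of its underside
- cylinder: bystander: measuring cylinder, 191 mm high, 27 mm tube on a 56 mm hexagonal foot, in front between loose tubes and rack; origin at the centre of its underside
- weight: bystander: brass weight, 25 mm across, 41 mm high, right behind the rack; origin at the centre of its underside

How it is judged (in metres and radians):
At the end, for the whole second after the job is handed in: All three whole tubes lie at rest in places of the rack, each resting in both V saddles (centre within 6 mm of the place sideways, 6 mm below to 9 mm above its height), mouth at the low end and no more than about 18 mm up from the stop ledge; the broken tube lies at rest inside the carton (((x of tube_a_centre in the frame of rack_place0 between -0.006 and 0.018 m and y of tube_a_centre in the frame of rack_place0 between -0.006 and 0.006 m and z of tube_a_centre in the frame of rack_place0 between -0.006 and 0.009 m and y of tube_a_mouth in the frame of rack_place0 between -0.008 and 0.008 m and z of tube_a_mouth in the frame of rack_place0 between -0.023879 and -0.00887897 m and x of tube_a_mouth in the frame of rack_place0 below -0.03 m) or (x of tube_a_centre in the frame of rack_place1 between -0.006 and 0.018 m and y of tube_a_centre in the frame of rack_place1 between -0.006 and 0.006 m and z of tube_a_centre in the frame of rack_place1 between -0.006 and 0.009 m and y of tube_a_mouth in the frame of rack_place1 between -0.008 and 0.008 m and z of tube_a_mouth in the frame of rack_place1 between -0.023879 and -0.00887897 m and x of tube_a_mouth in the frame of rack_place1 below -0.03 m) or (x of tube_a_centre in the frame of rack_place2 between -0.006 and 0.018 m and y of tube_a_centre in the frame of rack_place2 between -0.006 and 0.006 m and z of tube_a_centre in the frame of rack_place2 between -0.006 and 0.009 m and y of tube_a_mouth in the frame of rack_place2 between -0.008 and 0.008 m and z of tube_a_mouth in the frame of rack_place2 between -0.023879 and -0.00887897 m and x of tube_a_mouth in the frame of rack_place2 below -0.03 m)) and ((x of tube_b_centre in the frame of rack_place0 between -0.006 and 0.018 m and y of tube_b_centre in the frame of rack_place0 between -0.006 and 0.006 m and z of tube_b_centre in the frame of rack_place0 between -0.006 and 0.009 m and y of tube_b_mouth in the frame of rack_place0 between -0.008 and 0.008 m and z of tube_b_mouth in the frame of rack_place0 between -0.023879 and -0.00887897 m and x of tube_b_mouth in the frame of rack_place0 below -0.03 m) or (x of tube_b_centre in the frame of rack_place1 between -0.006 and 0.018 m and y of tube_b_centre in the frame of rack_place1 between -0.006 and 0.006 m and z of tube_b_centre in the frame of rack_place1 between -0.006 and 0.009 m and y of tube_b_mouth in the frame of rack_place1 between -0.008 and 0.008 m and z of tube_b_mouth in the frame of rack_place1 between -0.023879 and -0.00887897 m and x of tube_b_mouth in the frame of rack_place1 below -0.03 m) or (x of tube_b_centre in the frame of rack_place2 between -0.006 and 0.018 m and y of tube_b_centre in the frame of rack_place2 between -0.006 and 0.006 m and z of tube_b_centre in the frame of rack_place2 between -0.006 and 0.009 m and y of tube_b_mouth in the frame of rack_place2 between -0.008 and 0.008 m and z of tube_b_mouth in the frame of rack_place2 between -0.023879 and -0.00887897 m and x of tube_b_mouth in the frame of rack_place2 below -0.03 m)) and ((x of tube_c_centre in the frame of rack_place0 between -0.006 and 0.018 m and y of tube_c_centre in the frame of rack_place0 between -0.006 and 0.006 m and z of tube_c_centre in the frame of rack_place0 between -0.006 and 0.009 m and y of tube_c_mouth in the frame of rack_place0 between -0.008 and 0.008 m and z of tube_c_mouth in the frame of rack_place0 between -0.023879 and -0.00887897 m and x of tube_c_mouth in the frame of rack_place0 below -0.03 m) or (x of tube_c_centre in the frame of rack_place1 between -0.006 and 0.018 m and y of tube_c_centre in the frame of rack_place1 between -0.006 and 0.006 m and z of tube_c_centre in the frame of rack_place1 between -0.006 and 0.009 m and y of tube_c_mouth in the frame of rack_place1 between -0.008 and 0.008 m and z of tube_c_mouth in the frame of rack_place1 between -0.023879 and -0.00887897 m and x of tube_c_mouth in the frame of rack_place1 below -0.03 m) or (x of tube_c_centre in the frame of rack_place2 between -0.006 and 0.018 m and y of tube_c_centre in the frame of rack_place2 between -0.006 and 0.006 m and z of tube_c_centre in the frame of rack_place2 between -0.006 and 0.009 m and y of tube_c_mouth in the frame of rack_place2 between -0.008 and 0.008 m and z of tube_c_mouth in the frame of rack_place2 between -0.023879 and -0.00887897 m and x of tube_c_mouth in the frame of rack_place2 below -0.03 m)) and x of broken_tube_centre in the frame of carton between -0.075 and 0.075 m and y of broken_tube_centre in the frame of carton between -0.095 and 0.095 m and z of broken_tube_centre in the frame of carton between 0 and 0.08 m and linear speed of each of tube_a, tube_b, tube_c, broken_tube below 0.02 m/s); the robot touches nothing.
It fails at once if the whole tube already in the rack is shifted by more than 20 mm (distance of tube_c from where it was at the start of the episode above 0.02 m).
It fails at once if a bystander (vial, jar, measuring cylinder, weight) is shifted by more than 30 mm or tipped over (distance of any of vial_near, vial_mid, jar, cylinder, weight from where it was at the start of the episode above 0.03 m or angle between any of vial_near, vial_mid, jar, cylinder, weight's own z axis and vertical above 0.5 rad).
It also fails if it takes over 72 s, if anything falls off the work surface, if the arm or the gripper's body presses on something with over 40 N, if the wrist force passes 120 N, or if a joint passes its speed limit or range.

## Working session

There is one attempt and no reset: what is moved stays moved. The work goes in short steps, Python scripts to look and compute and a tool call to move; the robot and the scene stay as the last step left them, time stands still between calls to the robot, and variables do not carry over. Pictures are saved under pics/ and viewed, and the job is handed in when it is done.

Besides the shell and the picture viewer there is one more tool, called after "Request:" by a JSON object that holds its "fn" and its "kwargs". play_rows: Moves the arm, as the interface text tells. Its arguments: {"type":"object","properties":{"commands":{"type":"array"},"squeeze":{"type":"number"}},"required":["commands"]}

```bash
mkdir -p pics; python3 - <<'E'
from cell import manip
import cv2,numpy as np
for n in("scene","top"):
    p,d=manip.camera(n); cv2.imwrite(f"pics/{n}0.png",p[:,:,::-1]); np.save(f"pics/{n}0.npy",d)
    i=manip.camera_info(n); print(n,np.round(i["intrinsics"],1).tolist(),np.round(i["camera_from_world"],4).tolist(),[k for k in i])
print(manip.read_state())
E
ls
```

```text
scene [[384.4, 0.0, 325.6], [0.0, 384.4, 197.2], [0.0, 0.0, 1.0]] [[0.6675, -0.7445, 0.0129, -338.3532], [0.3858, 0.3607, 0.8492, -277.23], [-0.6369, -0.5618, 0.528, -822.7559], [0.0, 0.0, 0.0, 1.0]] ['intrinsics', 'camera_from_world']
top [[407.2, 0.0, 322.3], [0.0, 407.2, 196.6], [0.0, 0.0, 1.0]] [[0.0372, -0.9993, -0.0057, -9.3771], [0.9767, 0.0351, 0.2118, -526.1233], [-0.2114, -0.0135, 0.9773, -1017.7663], [0.0, 0.0, 0.0, 1.0]] ['intrinsics', 'camera_from_world']
{'clock': 0.1, 'joints': array([ 1.23939288e+00,  3.00415777e-01,  1.52150886e+00,  1.66873472e-05,
        1.32070928e+00, -6.66558108e-02]), 'qd': array([-0.00017468, -0.00147364, -0.00132991,  0.00048245,  0.00064276,
        0.00103427]), 'effort': array([ 1.03006954e-03, -5.32632172e+01, -3.53290057e+01,  7.09584542e-02,
        2.35468056e-02, -4.41026407e-05]), 'eef_pos': array([143.86802055, 530.60768979, 204.94722961]), 'eef_rot': array([-3.14055478e+00, -8.54827104e-05,  2.87684083e+00]), 'wrist_force': array([ 0.02432232, -0.82804701, -1.07944742]), 'moment': array([-0.03545564, -0.0050221 , -0.02596658]), 'finger_gap': 93.94560071883663}
pics
```

View pics/scene0.png

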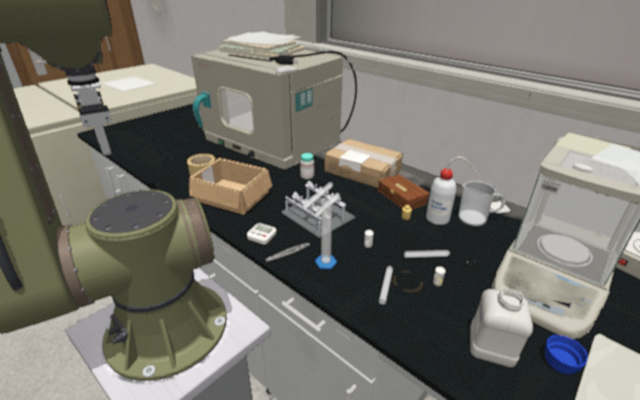

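View pics/top0.png

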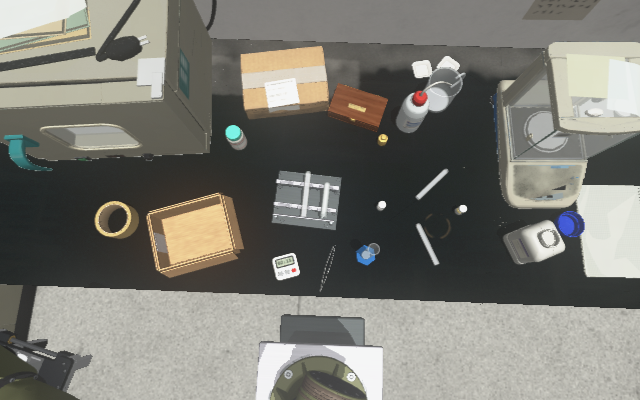

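```bash
python3 - <<'E'
import cv2
t=cv2.imread("pics/top0.png"); s=cv2.imread("pics/scene0.png")
a=cv2.resize(t[160:240,260:350],None,fx=8,fy=8*0.9,interpolation=cv2.INTER_CUBIC); cv2.imwrite("pics/t_rack.png",a[:600])
cv2.imwrite("pics/t_tubes.png",cv2.resize(t[155:280,350:480],None,fx=4.6,fy=4.6,interpolation=cv2.INTER_CUBIC))
cv2.imwrite("pics/s_rack.png",cv2.resize(s[170:280,270:390],None,fx=5,fy=5,interpolation=cv2.INTER_CUBIC))
cv2.imwrite("pics/s_tubes.png",cv2.resize(s[220:320,350:470],None,fx=5,fy=5,interpolation=cv2.INTER_CUBIC))
E
```

```text
(no output)
```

View pics/t_rack.png

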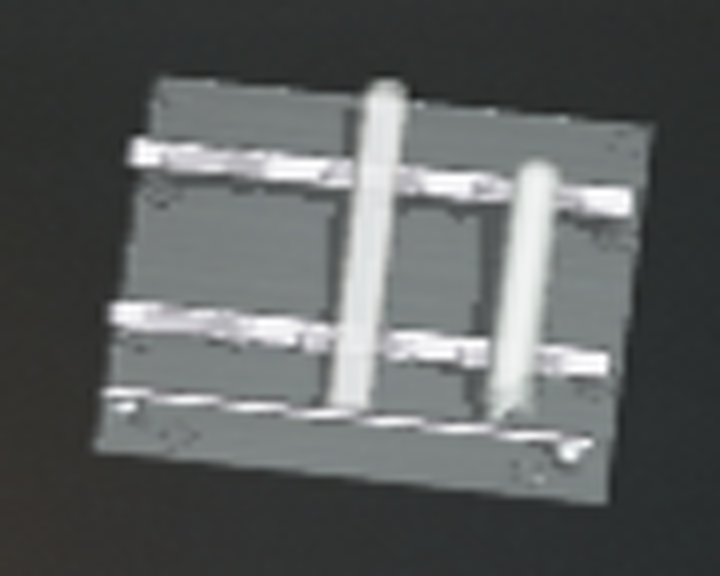

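View pics/t_tubes.png

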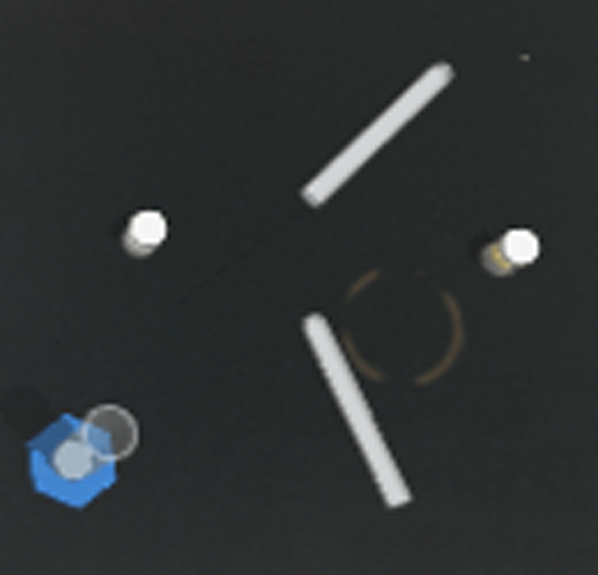

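View pics/s_rack.png

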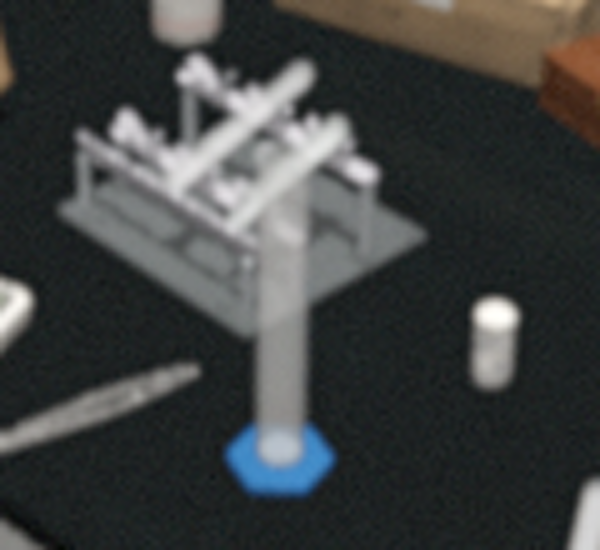

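View pics/s_tubes.png

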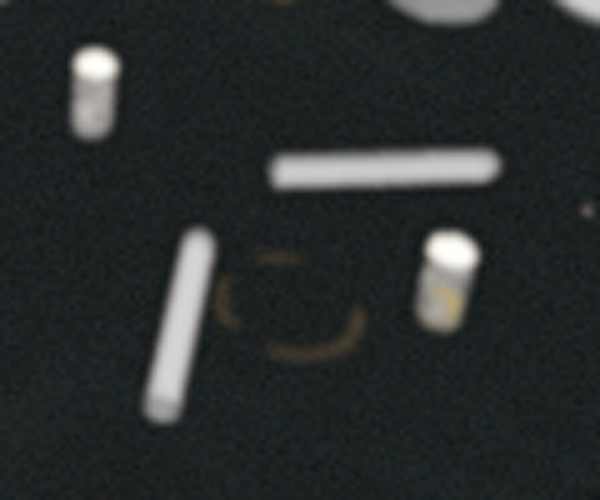

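```bash
cat > h.py <<'E'
from cell import manip
import numpy as np, cv2
def ray(n,px):
    i=manip.camera_info(n);K=np.array(i["intrinsics"]);T=np.array(i["camera_from_world"])
    px=np.atleast_2d(np.asarray(px,float))
    d=np.c_[(px[:,0]-K[0,2])/K[0,0],-(px[:,1]-K[1,2])/K[1,1],-np.ones(len(px))]
    R=T[:3,:3];return -R.T@T[:3,3], d@R
def onz(n,px,z):
    o,d=ray(n,px); return o+d*((z-o[2])/d[:,2])[:,None]
def proj(n,P):
    i=manip.camera_info(n);K=np.array(i["intrinsics"]);T=np.array(i["camera_from_world"])
    P=np.atleast_2d(P);c=P@T[:3,:3].T+T[:3,3]
    return np.c_[K[0,0]*c[:,0]/-c[:,2]+K[0,2],K[1,1]*-c[:,1]/-c[:,2]+K[1,2]]
E
python3 - <<'E'
from h import *
t=cv2.imread("pics/top0.png");s=cv2.imread("pics/scene0.png")
# rack base corners
c=np.array([[157,78],[652,125],[605,503],[95,452]],float);c=np.c_[(c[:,0]+.5)/8-.5+260,(c[:,1]+.5)/7.2-.5+160]
P=onz("top",c,6);print("rack corners",P.round(1).tolist(),P.mean(0).round(1))
e=lambda a,b:P[b,:2]-P[a,:2]
for a,b in((0,1),(3,2),(3,0),(2,1)):v=e(a,b);print(np.linalg.norm(v).round(1),np.degrees(np.arctan2(v[1],v[0])).round(1))
for n,img,regs in(("top",t,((410,165,455,205),(410,220,445,270))),("scene",s,((400,245,455,262),(376,262,396,308)))):
  for (x0,y0,x1,y1) in regs:
    g=cv2.cvtColor(img,cv2.COLOR_BGR2GRAY)[y0:y1,x0:x1].astype(float); m=(g>90)
    nn,l,st,ce=cv2.connectedComponentsWithStats(m.astype(np.uint8));k=1+np.argmax(st[1:,4]);ys,xs=np.where(l==k)
    w=onz(n,np.c_[xs+x0,ys+y0],8.5)[:,:2];
    r=cv2.minAreaRect(w.astype(np.float32));mu=w.mean(0);u,sv,vt=np.linalg.svd(w-mu,full_matrices=False);pr=(w-mu)@vt[0]
    print(n,"tube rect",np.round(r[0],1),np.round(r[1],1),"mean",mu.round(1),"dir",vt[0].round(3),"ang",np.degrees(np.arctan2(vt[0,1],vt[0,0])).round(1),pr.min().round(1),pr.max().round(1),st[k])
E
```

```text
rack corners [[607.7, 134.2, 6.0], [594.9, -39.7, 6.0], [447.0, -27.8, 6.0], [460.0, 146.6, 6.0]] [527.4  53.3   6. ]
174.4 -94.2
174.9 -94.3
148.1 -4.8
148.4 -4.6
top tube rect [ 585.1 -292. ] [ 14.6 120.6] mean [ 584.4 -291.3] dir [-0.707  0.707] ang 135.0 -61.3 59.3 [  6   4  33  31 223]
top tube rect [ 417.8 -274.3] [119.9  15.3] mean [ 417.1 -274.7] dir [-0.905 -0.424] ang -154.9 -60.8 59.1 [  6   3  23  42 253]
scene tube rect [ 584.7 -292.7] [ 28.1 126.8] mean [ 584.3 -292.2] dir [-0.728  0.685] ang 136.7 -63.9 62.8 [  4   5  46   8 310]
scene tube rect [ 416.7 -276.3] [133.4  17.7] mean [ 414.  -277.5] dir [-0.903 -0.429] ang -154.6 -69.7 63.7 [  3   4  14  39 282]
```

```bash
python3 - <<'E'
from h import *
t=cv2.imread("pics/top0.png")
cv2.imwrite("pics/t_carton.png",cv2.resize(t[180:290,135:255],None,fx=5,fy=5,interpolation=cv2.INTER_CUBIC))
def q(x,y):return [(x+.5)/8-.5+260,(y+.5)/7.2-.5+160]
for nm,p,z in(("ledgeL",q(105,392),57),("ledgeR",q(590,440),57),("c mouth",q(350,408),57),("c closed",q(387,82),91),("br jag",q(507,415),55),("br closed",q(540,162),84),
 ("bar1L",q(115,312),62),("bar2L",q(130,152),80),("bar1R",q(608,362),62),("bar2R",q(632,200),80)):
  print(nm,onz("top",p,z).round(1)[0])
for nm,p,z in(("vmid",(382,205),45),("vnear",(462.5,208.5),45),("cylfoot",(365.5,255),5),("cyltop",(374,249),191),("weight",(383,140),41),("jar",(233,131),83),("timer",(286,265),20)):
  print(nm,onz("top",p,z).round(1)[0])
W=np.array([np.cos(np.radians(-4.5)),np.sin(np.radians(-4.5))]);print(W)
E
```

```text
ledgeL [474.6 137.7  57. ]
ledgeR [462.8 -21.2  57. ]
c mouth [471.7  57.4  57. ]
c closed [585.  49.  91.]
br jag [471.3   6.2  55. ]
br closed [558.9  -1.4  84. ]
bar1L [503.4 135.6  62. ]
bar2L [558.9 132.   80. ]
bar1R [490.7 -26.   62. ]
bar2R [546.9 -31.6  80. ]
vmid [ 511.4 -149.    45. ]
vnear [ 509.6 -361.6   45. ]
cylfoot [ 381.1 -111.1    5. ]
cyltop [ 381.3 -111.9  191. ]
weight [ 694.9 -151.2   41. ]
jar [690.5 254.2  83. ]
timer [346.2  99.1  20. ]
[ 0.99691733 -0.0784591 ]
```

View pics/t_carton.png

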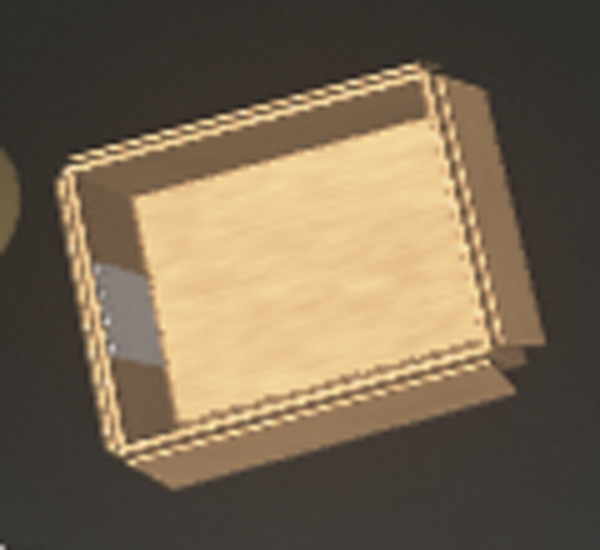

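```bash
cat > plan.py <<'E'
from h import *
from scipy.spatial.transform import Rotation as Rn
from scipy.linalg import expm,logm
YAW=np.radians(-4.5);RX=np.array([np.cos(YAW),np.sin(YAW),0]);RY=np.array([-np.sin(YAW),np.cos(YAW),0]);RC=np.array([527.4,53.3,0])
def rackpt(py,s):  # point on tube axis s mm along tube from ledge
    return RC+RY*py+RX*(-57.3+s*np.cos(.3))+np.array([0,0,55+s*np.sin(.3)])
def rot(ax,sign,tilt):
    # ax: level unit dir mouth->closed; tube axis tilted up by tilt; tool x = sign*axis
    a=np.array(ax)*np.cos(tilt)+np.array([0,0,np.sin(tilt)]);z=np.array(ax)*np.sin(tilt)-np.array([0,0,np.cos(tilt)])
    x=sign*a;return np.c_[x,np.cross(z,x),z]
def cur():
    s=manip.read_state();T=np.eye(4);T[:3,:3]=Rn.from_euler("xyz",s["eef_rot"]).as_matrix();T[:3,3]=s["eef_pos"];return T,s
def plan(p,R,maxmm=45,maxdeg=9,n=None):
    T0,s=cur();T1=np.eye(4);T1[:3,:3]=R;T1[:3,3]=p
    D=np.linalg.inv(T0)@T1;w=Rn.from_matrix(D[:3,:3]).as_rotvec(degrees=True)
    N=n or int(max(np.ceil(np.linalg.norm(D[:3,3])/maxmm),np.ceil(np.linalg.norm(w)/maxdeg),1))
    d=np.real(expm(logm(D)/N));wd=Rn.from_matrix(d[:3,:3]).as_rotvec(degrees=True)
    print("from",T0[:3,3].round(1),"to",np.round(p,1),"N",N,"shift m",(d[:3,3]/1000).round(4),"deg",wd.round(2))
    T=T0.copy();Q=[]
    for k in range(N):T=T@d;Q.append(T[:3,3].round(0))
    print("path",[q.astype(int).tolist() for q in Q[::max(1,N//5)]])
E
python3 - <<'E'
from plan import *
c=np.array([[65,170],[432,68],[497,352],[115,455]],float);c=np.c_[(c[:,0]+.5)/5-.5+135,(c[:,1]+.5)/5-.5+180]
P=onz("top",c,85);print(P.round(0).tolist(),P.mean(0))
v=P[0]-P[1];print(np.linalg.norm(v),np.linalg.norm(P[1]-P[2]),np.degrees(np.arctan2(v[1],v[0])))
T0,s=cur();print(T0.round(3))
for py in(-52,0,52):print(rackpt(py,60.5).round(1))
g=rackpt(-52,55);R=rot(RX,-1,.3);print("g",g.round(1))
plan(g+R[:,2]*(12-90),R)
E
```

```text
[[459.0, 453.0, 85.0], [519.0, 270.0, 85.0], [375.0, 225.0, 85.0], [318.0, 410.0, 85.0]] [418.06693898 339.42952539  85.        ]
192.02097867935905 150.92041276336644 108.17285905795795
[[-9.65000e-01  2.62000e-01 -0.00000e+00  1.43868e+02]
 [ 2.62000e-01  9.65000e-01 -1.00000e-03  5.30608e+02]
 [ 0.00000e+00 -1.00000e-03 -1.00000e+00  2.04947e+02]
 [ 0.00000e+00  0.00000e+00  0.00000e+00  1.00000e+00]]
[523.8   1.4  72.9]
[527.9  53.3  72.9]
[532.  105.1  72.9]
g [518.6   1.8  71.3]
from [143.9 530.6 204.9] to [495.6   3.6 145.8] N 15 shift m [-0.0286 -0.0305  0.0079] deg [-0.11 -1.14 -0.71]
path [[164, 494, 197], [226, 384, 177], [294, 277, 161], [366, 172, 151], [442, 70, 146]]
```

Request:
{"fn": "play_rows", "kwargs": {"commands": [{"x": -0.0286, "y": -0.0305, "z": 0.0079, "wx": -0.1, "wy": -1.14, "wz": -0.71, "grip": 0.4}, {"x": -0.0286, "y": -0.0305, "z": 0.0079, "wx": -0.1, "wy": -1.14, "wz": -0.71, "grip": 0.4}, {"x": -0.0286, "y": -0.0305, "z": 0.0079, "wx": -0.1, "wy": -1.14, "wz": -0.71, "grip": 0.4}, {"x": -0.0286, "y": -0.0305, "z": 0.0079, "wx": -0.1, "wy": -1.14, "wz": -0.71, "grip": 0.4}, {"x": -0.0286, "y": -0.0305, "z": 0.0079, "wx": -0.1, "wy": -1.14, "wz": -0.71, "grip": 0.4}, {"x": -0.0286, "y": -0.0305, "z": 0.0079, "wx": -0.1, "wy": -1.14, "wz": -0.71, "grip": 0.4}, {"x": -0.0286, "y": -0.0305, "z": 0.0079, "wx": -0.1, "wy": -1.14, "wz": -0.71, "grip": 0.4}, {"x": -0.0286, "y": -0.0305, "z": 0.0079, "wx": -0.1, "wy": -1.14, "wz": -0.71, "grip": 0.4}, {"x": -0.0286, "y": -0.0305, "z": 0.0079, "wx": -0.1, "wy": -1.14, "wz": -0.71, "grip": 0.4}, {"x": -0.0286, "y": -0.0305, "z": 0.0079, "wx": -0.1, "wy": -1.14, "wz": -0.71, "grip": 0.4}, {"x": -0.0286, "y": -0.0305, "z": 0.0079, "wx": -0.1, "wy": -1.14, "wz": -0.71, "grip": 0.4}, {"x": -0.0286, "y": -0.0305, "z": 0.0079, "wx": -0.1, "wy": -1.14, "wz": -0.71, "grip": 0.4}, {"x": -0.0286, "y": -0.0305, "z": 0.0079, "wx": -0.1, "wy": -1.14, "wz": -0.71, "grip": 0.4}, {"x": -0.0286, "y": -0.0305, "z": 0.0079, "wx": -0.1, "wy": -1.14, "wz": -0.71, "grip": 0.4}, {"x": -0.0286, "y": -0.0305, "z": 0.0079, "wx": -0.1, "wy": -1.14, "wz": -0.71, "grip": 0.4}, {"grip": 0.4}, {"grip": 0.4}], "squeeze": 10}}

```text
$.commands[15]: bad value
```

```bash
python3 - <<'E'
from plan import *
g=rackpt(-52,55);R=rot(RX,-1,.3)
p,d=manip.camera("top");cv2.imwrite("pics/t1.png",cv2.resize(p[120:260,240:400],None,fx=5,fy=4.2,interpolation=cv2.INTER_CUBIC)[:,:,::-1])
T,s=cur();print(s["clock"],s["joints"].round(2),s["finger_gap"]);print((T[:3,:3]-R).round(3))
plan(g+R[:,2]*(12-90),R)
plan(g+R[:,2]*12,R,maxmm=25)
E
```

```text
0.15 [ 1.24  0.3   1.52 -0.    1.32 -0.07] 93.9636979542242
[[-0.013  0.183 -0.295]
 [ 0.187 -0.032  0.022]
 [ 0.296 -0.001 -0.045]]
from [143.9 530.6 205. ] to [495.6   3.6 145.8] N 15 shift m [-0.0286 -0.0305  0.0079] deg [-0.11 -1.14 -0.71]
path [[164, 494, 197], [226, 384, 177], [294, 277, 161], [366, 172, 151], [442, 70, 146]]
from [143.9 530.6 205. ] to [522.1   1.6  59.8] N 27 shift m [-0.0164 -0.0169  0.0078] deg [-0.06 -0.64 -0.39]
path [[155, 510, 197], [215, 408, 161], [281, 308, 129], [351, 209, 102], [426, 113, 80], [506, 20, 63]]
```

View pics/t1.png

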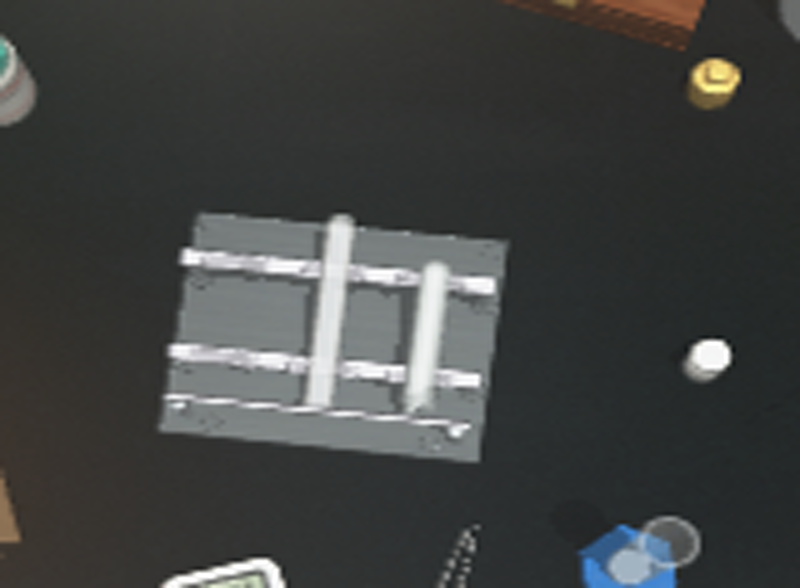

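Request:
{"fn": "play_rows", "kwargs": {"commands": [{"x": -0.0286, "y": -0.0305, "z": 0.0079, "wx": -0.1, "wy": -1.14, "wz": -0.71, "grip": 0.4}, {"x": -0.0286, "y": -0.0305, "z": 0.0079, "wx": -0.1, "wy": -1.14, "wz": -0.71, "grip": 0.4}, {"x": -0.0286, "y": -0.0305, "z": 0.0079, "wx": -0.1, "wy": -1.14, "wz": -0.71, "grip": 0.4}, {"x": -0.0286, "y": -0.0305, "z": 0.0079, "wx": -0.1, "wy": -1.14, "wz": -0.71, "grip": 0.4}, {"x": -0.0286, "y": -0.0305, "z": 0.0079, "wx": -0.1, "wy": -1.14, "wz": -0.71, "grip": 0.4}, {"x": -0.0286, "y": -0.0305, "z": 0.0079, "wx": -0.1, "wy": -1.14, "wz": -0.71, "grip": 0.4}, {"x": -0.0286, "y": -0.0305, "z": 0.0079, "wx": -0.1, "wy": -1.14, "wz": -0.71, "grip": 0.4}, {"x": -0.0286, "y": -0.0305, "z": 0.0079, "wx": -0.1, "wy": -1.14, "wz": -0.71, "grip": 0.4}, {"x": -0.0286, "y": -0.0305, "z": 0.0079, "wx": -0.1, "wy": -1.14, "wz": -0.71, "grip": 0.4}, {"x": -0.0286, "y": -0.0305, "z": 0.0079, "wx": -0.1, "wy": -1.14, "wz": -0.71, "grip": 0.4}, {"x": -0.0286, "y": -0.0305, "z": 0.0079, "wx": -0.1, "wy": -1.14, "wz": -0.71, "grip": 0.4}, {"x": -0.0286, "y": -0.0305, "z": 0.0079, "wx": -0.1, "wy": -1.14, "wz": -0.71, "grip": 0.4}, {"x": -0.0286, "y": -0.0305, "z": 0.0079, "wx": -0.1, "wy": -1.14, "wz": -0.71, "grip": 0.4}, {"x": -0.0286, "y": -0.0305, "z": 0.0079, "wx": -0.1, "wy": -1.14, "wz": -0.71, "grip": 0.4}, {"x": -0.0286, "y": -0.0305, "z": 0.0079, "wx": -0.1, "wy": -1.14, "wz": -0.71, "grip": 0.4}, {"x": 0, "y": 0, "z": 0, "wx": 0, "wy": 0, "wz": 0, "grip": 0.4}, {"x": 0, "y": 0, "z": 0, "wx": 0, "wy": 0, "wz": 0, "grip": 0.4}], "squeeze": 10}}

```text
clock: 2.28
eef_pos: [495.0, 4.4, 146.0]
eef_rot: [-3.14, 0.298, 3.064]
wrist_force: [-0.8, -0.1, -0.4]
finger_gap: 37.9
```

```bash
python3 - <<'E'
from plan import *
g=rackpt(-52,55);R=rot(RX,-1,.3)
p,d=manip.camera("top");cv2.imwrite("pics/t2.png",cv2.resize(p[120:260,240:400],None,fx=5,fy=4.2,interpolation=cv2.INTER_CUBIC)[:,:,::-1])
T,s=cur();print(s["clock"],s["joints"].round(2),s["finger_gap"]);print((T[:3,:3]-R).round(3))
plan(g+R[:,2]*(12-90),R)
plan(g+R[:,2]*12,R,maxmm=25)
E
```

```text
2.325 [-0.06  0.08  1.96 -0.01  0.8  -1.55] 37.391065826732614
[[-0.001 -0.001 -0.001]
 [-0.002  0.    -0.001]
 [ 0.001 -0.002 -0.   ]]
from [495.    4.7 146.1] to [495.6   3.6 145.8] N 1 shift m [-0.0005 -0.0011  0.0006] deg [-0.08 -0.08  0.09]
path [[496, 4, 146]]
from [495.    4.7 146.1] to [522.1   1.6  59.8] N 4 shift m [-0.0002 -0.0002  0.0226] deg [-0.02 -0.02  0.02]
path [[502, 4, 125], [509, 3, 103], [515, 2, 81], [522, 2, 60]]
```

View pics/t2.png

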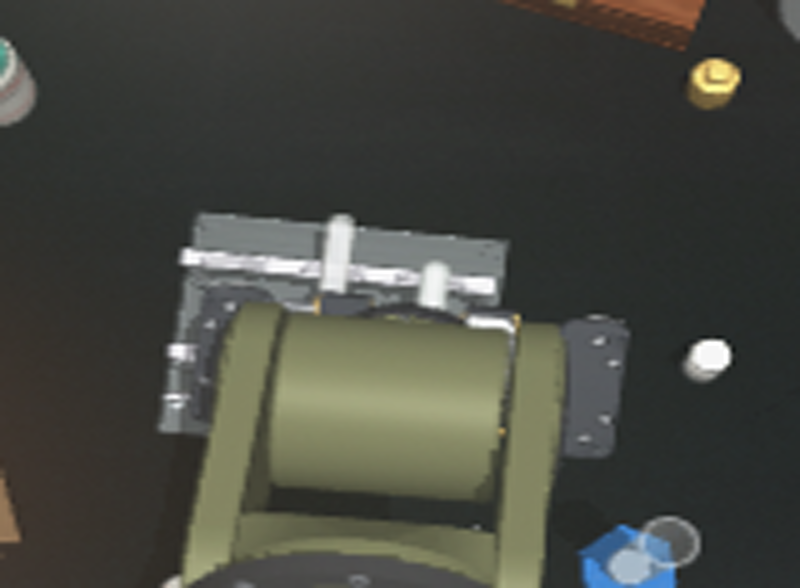

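Request:
{"fn": "play_rows", "kwargs": {"commands": [{"x": -0.0004, "y": -0.0008, "z": 0.0226, "wx": 0, "wy": 0, "wz": 0, "grip": 0.4}, {"x": 0, "y": 0, "z": 0.0226, "wx": 0, "wy": 0, "wz": 0, "grip": 0.4}, {"x": 0, "y": 0, "z": 0.0226, "wx": 0, "wy": 0, "wz": 0, "grip": 0.4}, {"x": 0, "y": 0, "z": 0.0226, "wx": 0, "wy": 0, "wz": 0, "grip": 0.4}, {"x": 0, "y": 0, "z": 0, "wx": 0, "wy": 0, "wz": 0, "grip": 0.4}, {"x": 0, "y": 0, "z": 0, "wx": 0, "wy": 0, "wz": 0, "grip": 0}, {"x": 0, "y": 0, "z": 0, "wx": 0, "wy": 0, "wz": 0, "grip": 0}, {"x": 0, "y": 0, "z": 0, "wx": 0, "wy": 0, "wz": 0, "grip": 0}, {"x": 0, "y": 0, "z": 0, "wx": 0, "wy": 0, "wz": 0, "grip": 0}], "squeeze": 10}}

```text
clock: 3.45
eef_pos: [522.7, 1.3, 60.8]
eef_rot: [-3.14, 0.3, 3.064]
wrist_force: [-3.0, 3.3, 7.7]
finger_gap: 16.4
```

```bash
python3 - <<'E'
from plan import *
p,d=manip.camera("scene");cv2.imwrite("pics/s3.png",cv2.resize(p[150:290,230:390],None,fx=5,fy=4.2,interpolation=cv2.INTER_CUBIC)[:,:,::-1])
T,s=cur();print(s["clock"],s["finger_gap"],s["wrist_force"],T[:3,3])
E
```

```text
3.5 16.940435553419967 [-3.11511359  3.32804953  8.01466511] [522.65905779   1.26729832  60.77015005]
```

View pics/s3.png

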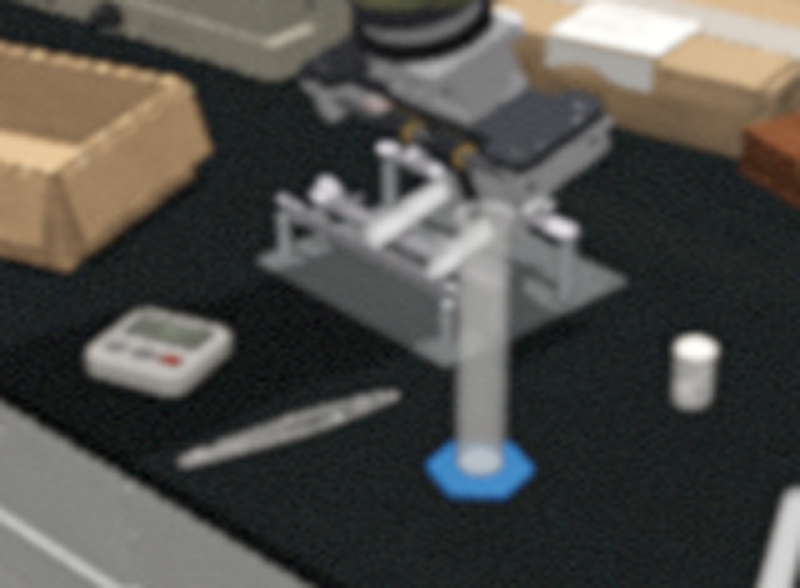

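Request:
{"fn": "play_rows", "kwargs": {"commands": [{"x": 0, "y": 0, "z": -0.015, "wx": 0, "wy": 0, "wz": 0, "grip": 0}, {"x": 0, "y": 0, "z": -0.03, "wx": 0, "wy": 0, "wz": 0, "grip": 0}, {"x": 0, "y": 0, "z": -0.03, "wx": 0, "wy": 0, "wz": 0, "grip": 0}, {"x": 0, "y": 0, "z": -0.03, "wx": 0, "wy": 0, "wz": 0, "grip": 0}, {"x": 0, "y": 0, "z": -0.02, "wx": 0, "wy": 0, "wz": 0, "grip": 0}]}}

```text
clock: 4.12
eef_pos: [485.3, 4.1, 181.7]
eef_rot: [-3.14, 0.301, 3.064]
wrist_force: [-0.2, -0.3, -1.3]
finger_gap: 16.7
```

```bash
python3 - <<'E'
from plan import *
a=np.radians(18);R=rot([np.cos(a),np.sin(a),0],-1,0)
T,s=cur();print(s["clock"],s["finger_gap"],s["wrist_force"],T[:3,3])
C=np.array([418,339.5,0])+6*R[:,0]*-1
plan(C+[0,0,160],R,maxmm=35)
E
```

```text
4.125 16.65024242234511 [-0.16314873 -0.34667818 -1.34896747] [485.29081382   4.08386808 181.67181112]
from [485.3   4.1 181.7] to [423.7 341.4 160. ] N 10 shift m [0.0031 0.0344 0.0013] deg [-0.35  1.7  -2.23]
path [[485, 39, 179], [481, 107, 175], [472, 176, 170], [457, 243, 165], [436, 309, 162]]
```

Request:
{"fn": "play_rows", "kwargs": {"commands": [{"x": 0.0031, "y": 0.0344, "z": 0.0013, "wx": -0.35, "wy": 1.7, "wz": -2.23, "grip": 0}, {"x": 0.0031, "y": 0.0344, "z": 0.0013, "wx": -0.35, "wy": 1.7, "wz": -2.23, "grip": 0}, {"x": 0.0031, "y": 0.0344, "z": 0.0013, "wx": -0.35, "wy": 1.7, "wz": -2.23, "grip": 0}, {"x": 0.0031, "y": 0.0344, "z": 0.0013, "wx": -0.35, "wy": 1.7, "wz": -2.23, "grip": 0}, {"x": 0.0031, "y": 0.0344, "z": 0.0013, "wx": -0.35, "wy": 1.7, "wz": -2.23, "grip": 0}, {"x": 0.0031, "y": 0.0344, "z": 0.0013, "wx": -0.35, "wy": 1.7, "wz": -2.23, "grip": 0}, {"x": 0.0031, "y": 0.0344, "z": 0.0013, "wx": -0.35, "wy": 1.7, "wz": -2.23, "grip": 0}, {"x": 0.0031, "y": 0.0344, "z": 0.0013, "wx": -0.35, "wy": 1.7, "wz": -2.23, "grip": 0}, {"x": 0.0031, "y": 0.0344, "z": 0.0013, "wx": -0.35, "wy": 1.7, "wz": -2.23, "grip": 0}, {"x": 0.0031, "y": 0.0344, "z": 0.0013, "wx": -0.35, "wy": 1.7, "wz": -2.23, "grip": 0}, {"x": 0, "y": 0, "z": 0, "wx": 0, "wy": 0, "wz": 0, "grip": 0}, {"x": 0, "y": 0, "z": 0, "wx": 0, "wy": 0, "wz": 0, "grip": 0}]}}

```text
clock: 5.62
eef_pos: [424.0, 340.5, 158.5]
eef_rot: [3.141, -0.001, -2.827]
wrist_force: [0.1, -0.3, -0.7]
finger_gap: 16.6
```

```bash
python3 - <<'E'
from plan import *
a=np.radians(18);R=rot([np.cos(a),np.sin(a),0],-1,0)
T,s=cur();print(s["clock"],s["finger_gap"],s["wrist_force"],T[:3,3],s["eef_rot"])
C=np.array([418,339.5,0])+6*R[:,0]*-1
plan(C+[0,0,15],R,maxmm=30)
p,d=manip.camera("scene");cv2.imwrite("pics/s4.png",cv2.resize(p[110:250,150:310],None,fx=5,fy=4.2,interpolation=cv2.INTER_CUBIC)[:,:,::-1])
E
```

```text
5.625 16.599770523245486 [ 0.12267896 -0.26023965 -0.68836142] [423.98923714 340.48479152 158.51760322] [ 3.14093472e+00 -1.12080900e-03 -2.82743046e+00]
from [424.  340.5 158.5] to [423.7 341.4  15. ] N 5 shift m [-0.      0.0002  0.0287] deg [ 0.01 -0.01  0.  ]
path [[424, 341, 130], [424, 341, 101], [424, 341, 72], [424, 341, 44], [424, 341, 15]]
```

View pics/s4.png

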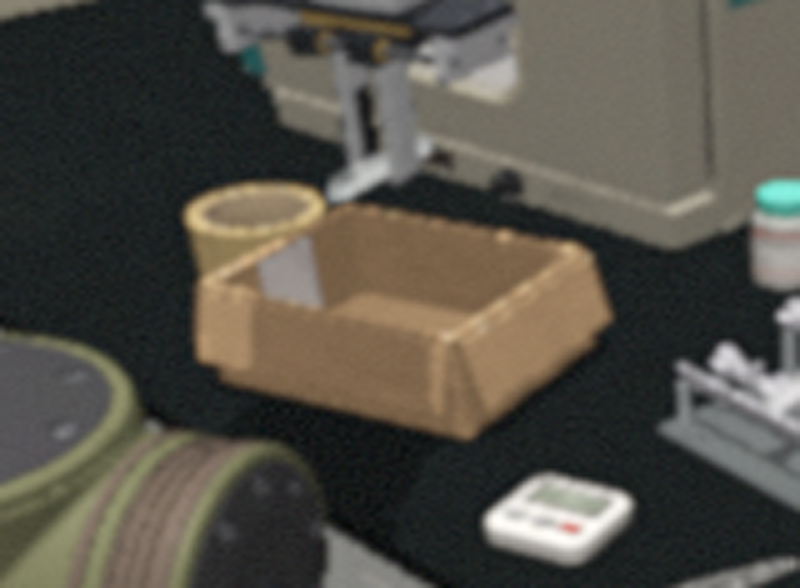

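The broken tube is held above the carton. I'll lower it, release it and lift.

Request:
{"fn": "play_rows", "kwargs": {"commands": [{"x": 0, "y": 0.0005, "z": 0.0287, "wx": 0, "wy": 0, "wz": 0, "grip": 0}, {"x": 0, "y": 0.0005, "z": 0.0287, "wx": 0, "wy": 0, "wz": 0, "grip": 0}, {"x": 0, "y": 0, "z": 0.0287, "wx": 0, "wy": 0, "wz": 0, "grip": 0}, {"x": 0, "y": 0, "z": 0.0287, "wx": 0, "wy": 0, "wz": 0, "grip": 0}, {"x": 0, "y": 0, "z": 0.0287, "wx": 0, "wy": 0, "wz": 0, "grip": 0}, {"x": 0, "y": 0, "z": 0, "wx": 0, "wy": 0, "wz": 0, "grip": 0}, {"x": 0, "y": 0, "z": 0, "wx": 0, "wy": 0, "wz": 0, "grip": 0.4}, {"x": 0, "y": 0, "z": 0, "wx": 0, "wy": 0, "wz": 0, "grip": 0.4}, {"x": 0, "y": 0, "z": 0, "wx": 0, "wy": 0, "wz": 0, "grip": 0.4}, {"x": 0, "y": 0, "z": -0.03, "wx": 0, "wy": 0, "wz": 0, "grip": 0.4}, {"x": 0, "y": 0, "z": -0.045, "wx": 0, "wy": 0, "wz": 0, "grip": 0.4}, {"x": 0, "y": 0, "z": -0.045, "wx": 0, "wy": 0, "wz": 0, "grip": 0.4}, {"x": 0, "y": 0, "z": -0.045, "wx": 0, "wy": 0, "wz": 0, "grip": 0.4}, {"x": 0, "y": 0, "z": -0.045, "wx": 0, "wy": 0, "wz": 0, "grip": 0.4}]}}

```text
clock: 7.42
eef_pos: [423.5, 341.9, 226.6]
eef_rot: [3.14, -0.001, -2.827]
wrist_force: [0.5, 0.5, -0.3]
finger_gap: 37.7
```

```bash
python3 - <<'E'
from plan import *
T,s=cur();print(s["clock"],s["finger_gap"],s["wrist_force"],T[:3,3],s["eef_rot"])
a=np.radians(-45);ax=np.array([np.cos(a),np.sin(a),0]);R=rot(ax,-1,0)
g=np.array([585,-292,0])-5*ax
plan(g+[0,0,220],R,maxmm=45)
T0,_=cur()
plan(g+[0,0,110],R,maxmm=45)
E
```

```text
7.425 37.700962780253384 [ 0.47343139  0.47034972 -0.33290521] [423.53551996 341.92548081 226.621236  ] [ 3.14049690e+00 -9.16937963e-04 -2.82684465e+00]
from [423.5 341.9 226.6] to [ 581.5 -288.5  220. ] N 15 shift m [-0.0196 -0.0412  0.0004] deg [ 0.   -0.01  4.2 ]
path [[455, 309, 226], [533, 197, 225], [586, 71, 223], [609, -63, 222], [602, -200, 221]]
from [423.5 341.9 226.6] to [ 581.5 -288.5  110. ] N 15 shift m [-0.0196 -0.0412  0.0077] deg [ 0.   -0.01  4.2 ]
path [[455, 309, 219], [533, 197, 195], [585, 71, 172], [609, -63, 149], [602, -200, 125]]
```

Request:
{"fn": "play_rows", "kwargs": {"commands": [{"x": -0.0196, "y": -0.0412, "z": 0.0077, "wx": 0, "wy": 0, "wz": 4.2, "grip": 0.4}, {"x": -0.0196, "y": -0.0412, "z": 0.0077, "wx": 0, "wy": 0, "wz": 4.2, "grip": 0.4}, {"x": -0.0196, "y": -0.0412, "z": 0.0077, "wx": 0, "wy": 0, "wz": 4.2, "grip": 0.4}, {"x": -0.0196, "y": -0.0412, "z": 0.0077, "wx": 0, "wy": 0, "wz": 4.2, "grip": 0.4}, {"x": -0.0196, "y": -0.0412, "z": 0.0077, "wx": 0, "wy": 0, "wz": 4.2, "grip": 0.4}, {"x": -0.0196, "y": -0.0412, "z": 0.0077, "wx": 0, "wy": 0, "wz": 4.2, "grip": 0.4}, {"x": -0.0196, "y": -0.0412, "z": 0.0077, "wx": 0, "wy": 0, "wz": 4.2, "grip": 0.4}, {"x": -0.0196, "y": -0.0412, "z": 0.0077, "wx": 0, "wy": 0, "wz": 4.2, "grip": 0.4}, {"x": -0.0196, "y": -0.0412, "z": 0.0077, "wx": 0, "wy": 0, "wz": 4.2, "grip": 0.4}, {"x": -0.0196, "y": -0.0412, "z": 0.0077, "wx": 0, "wy": 0, "wz": 4.2, "grip": 0.4}, {"x": -0.0196, "y": -0.0412, "z": 0.0077, "wx": 0, "wy": 0, "wz": 4.2, "grip": 0.4}, {"x": -0.0196, "y": -0.0412, "z": 0.0077, "wx": 0, "wy": 0, "wz": 4.2, "grip": 0.4}, {"x": -0.0196, "y": -0.0412, "z": 0.0077, "wx": 0, "wy": 0, "wz": 4.2, "grip": 0.4}, {"x": -0.0196, "y": -0.0412, "z": 0.0077, "wx": 0, "wy": 0, "wz": 4.2, "grip": 0.4}, {"x": -0.0196, "y": -0.0412, "z": 0.0077, "wx": 0, "wy": 0, "wz": 4.2, "grip": 0.4}, {"x": 0, "y": 0, "z": 0, "wx": 0, "wy": 0, "wz": 0, "grip": 0.4}, {"x": 0, "y": 0, "z": 0, "wx": 0, "wy": 0, "wz": 0, "grip": 0.4}]}}

```text
clock: 9.55
eef_pos: [582.0, -288.4, 108.9]
eef_rot: [-3.141, -0.001, 2.358]
wrist_force: [0.3, -1.2, 0.4]
finger_gap: 38.0
```

```bash
python3 - <<'E'
from plan import *
T,s=cur();print(s["clock"],s["finger_gap"],s["wrist_force"],T[:3,3],s["eef_rot"],s["joints"].round(2))
a=np.radians(-45);ax=np.array([np.cos(a),np.sin(a),0]);R=rot(ax,-1,0)
g=np.array([585,-292,0])-5*ax
plan(g+[0,0,110],R,n=1)
plan(g+[0,0,2.5],R,maxmm=22)
p,d=manip.camera("top");cv2.imwrite("pics/t5.png",cv2.resize(p[140:280,140:500],None,fx=2.2,fy=2.2,interpolation=cv2.INTER_CUBIC)[:,:,::-1])
p,d=manip.camera("scene");cv2.imwrite("pics/s5.png",cv2.resize(p[190:330,320:480],None,fx=5,fy=4.2,interpolation=cv2.INTER_CUBIC)[:,:,::-1])
E
```

```text
9.55 37.999040630207745 [ 0.27585644 -1.20098032  0.4027996 ] [ 581.96487435 -288.39253983  108.94430741] [-3.14082593e+00 -1.27644981e-03  2.35755615e+00] [-0.52  0.61  1.31 -0.    1.23 -1.3 ]
from [ 582.  -288.4  108.9] to [ 581.5 -288.5  110. ] N 1 shift m [ 0.0003 -0.0004 -0.0011] deg [-0.04 -0.07  0.08]
path [[581, -288, 110]]
from [ 582.  -288.4  108.9] to [ 581.5 -288.5    2.5] N 5 shift m [ 0.     -0.0001  0.0213] deg [-0.01 -0.01  0.02]
path [[582, -288, 88], [582, -288, 66], [582, -288, 45], [582, -288, 24], [581, -288, 2]]
```

View pics/t5.png

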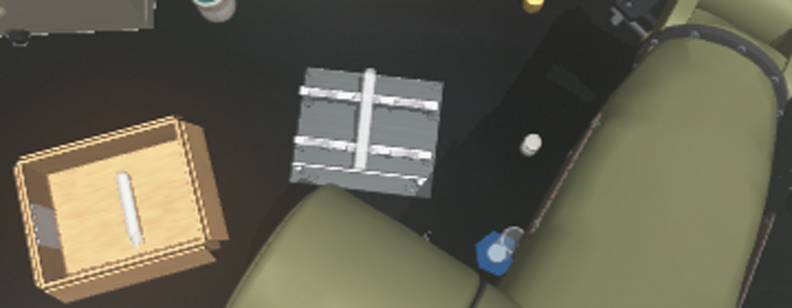

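View pics/s5.png

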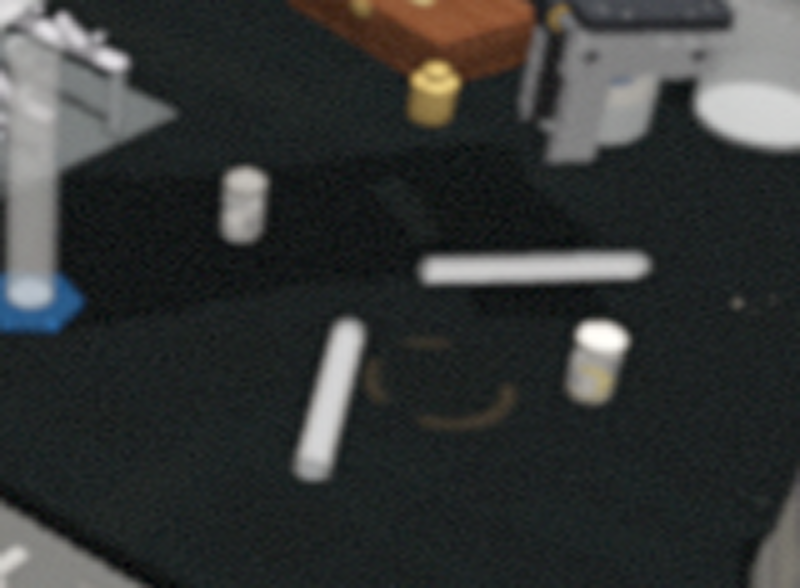

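Request:
{"fn": "play_rows", "kwargs": {"commands": [{"x": 0.0002, "y": -0.0003, "z": 0.0213, "wx": 0, "wy": 0, "wz": 0, "grip": 0.4}, {"x": 0, "y": 0, "z": 0.0213, "wx": 0, "wy": 0, "wz": 0, "grip": 0.4}, {"x": 0, "y": 0, "z": 0.0213, "wx": 0, "wy": 0, "wz": 0, "grip": 0.4}, {"x": 0, "y": 0, "z": 0.0213, "wx": 0, "wy": 0, "wz": 0, "grip": 0.4}, {"x": 0, "y": 0, "z": 0.019, "wx": 0, "wy": 0, "wz": 0, "grip": 0.4}, {"x": 0, "y": 0, "z": 0, "wx": 0, "wy": 0, "wz": 0, "grip": 0.4}, {"x": 0, "y": 0, "z": 0, "wx": 0, "wy": 0, "wz": 0, "grip": 0}, {"x": 0, "y": 0, "z": 0, "wx": 0, "wy": 0, "wz": 0, "grip": 0}, {"x": 0, "y": 0, "z": 0, "wx": 0, "wy": 0, "wz": 0, "grip": 0}, {"x": 0, "y": 0, "z": 0, "wx": 0, "wy": 0, "wz": 0, "grip": 0}]}}

```text
clock: 10.9
eef_pos: [581.5, -289.2, 5.2]
eef_rot: [-3.141, -0.0, 2.357]
wrist_force: [-0.5, -0.5, 5.3]
finger_gap: 16.6
```

Request:
{"fn": "play_rows", "kwargs": {"commands": [{"x": 0, "y": 0, "z": 0, "wx": 0, "wy": 0, "wz": 0, "grip": 0.3}, {"x": 0, "y": 0, "z": 0, "wx": 0, "wy": 0, "wz": 0, "grip": 0.3}, {"x": 0, "y": 0, "z": 0.003, "wx": 0, "wy": 0, "wz": 0, "grip": 0.3}, {"x": 0, "y": 0, "z": 0, "wx": 0, "wy": 0, "wz": 0, "grip": 0.3}]}}

```text
clock: 11.4
eef_pos: [580.9, -288.8, 0.9]
eef_rot: [-3.14, -0.002, 2.357]
wrist_force: [0.7, -0.0, 0.0]
finger_gap: 28.4
```

Request:
{"fn": "play_rows", "kwargs": {"commands": [{"x": 0, "y": 0, "z": 0, "wx": 0, "wy": 0, "wz": 0, "grip": 0}, {"x": 0, "y": 0, "z": 0, "wx": 0, "wy": 0, "wz": 0, "grip": 0}, {"x": 0, "y": 0, "z": 0, "wx": 0, "wy": 0, "wz": 0, "grip": 0}, {"x": 0, "y": 0, "z": -0.02, "wx": 0, "wy": 0, "wz": 0, "grip": 0}, {"x": 0, "y": 0, "z": -0.035, "wx": 0, "wy": 0, "wz": 0, "grip": 0}, {"x": 0, "y": 0, "z": -0.04, "wx": 0, "wy": 0, "wz": 0, "grip": 0}, {"x": 0, "y": 0, "z": -0.045, "wx": 0, "wy": 0, "wz": 0, "grip": 0}, {"x": 0, "y": 0, "z": -0.04, "wx": 0, "wy": 0, "wz": 0, "grip": 0}, {"x": 0, "y": 0, "z": 0, "wx": 0, "wy": 0, "wz": 0, "grip": 0}]}}

```text
clock: 12.52
eef_pos: [582.6, -289.6, 186.5]
eef_rot: [3.141, 0.005, 2.357]
wrist_force: [0.4, -0.5, -0.9]
finger_gap: 16.7
```

```bash
python3 - <<'E'
from plan import *
T,s=cur();print(s["clock"],s["finger_gap"],s["wrist_force"],T[:3,3],s["eef_rot"],s["joints"].round(2))
p,d=manip.camera("scene");cv2.imwrite("pics/s6.png",cv2.resize(p[160:300,340:500],None,fx=5,fy=4.2,interpolation=cv2.INTER_CUBIC)[:,:,::-1])
g=rackpt(-52,60);R=rot(RX,-1,.3)
plan(g+R[:,2]*(7.5-90),R)
E
```

```text
12.525 16.693474826836283 [ 0.39693478 -0.53717785 -0.90311341] [ 582.55033918 -289.61226858  186.45935148] [3.14070381 0.00538334 2.35673345] [-0.52  0.54  1.23 -0.    1.37 -1.3 ]
from [ 581.9 -289.2  183.7] to [499.    3.4 151.5] N 7 shift m [0.031  0.032  0.0012] deg [-0.87 -2.34 -5.74]
path [[583, -245, 182], [579, -200, 180], [571, -157, 177], [559, -114, 173], [542, -73, 167], [523, -34, 160], [499, 3, 152]]
```

View pics/s6.png

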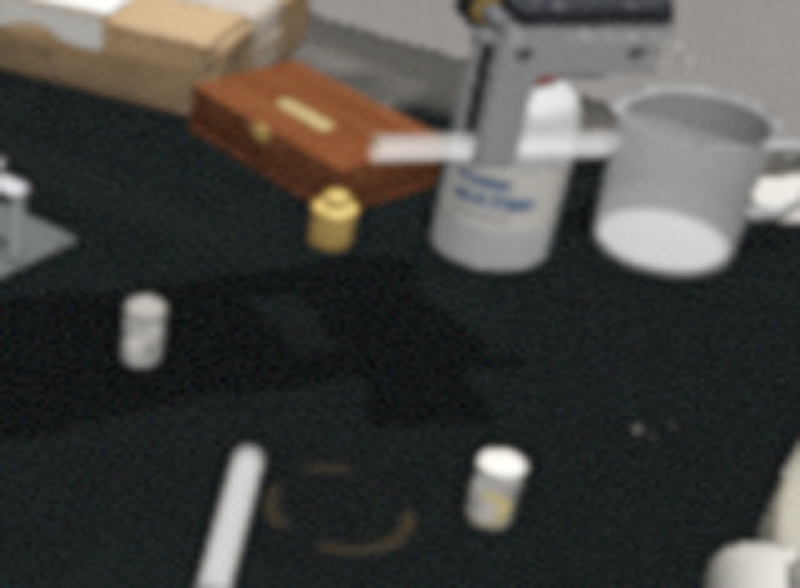

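Request:
{"fn": "play_rows", "kwargs": {"commands": [{"x": 0.031, "y": 0.032, "z": 0.0012, "wx": -0.87, "wy": -2.34, "wz": -5.74, "grip": 0}, {"x": 0.031, "y": 0.032, "z": 0.0012, "wx": -0.87, "wy": -2.34, "wz": -5.74, "grip": 0}, {"x": 0.031, "y": 0.032, "z": 0.0012, "wx": -0.87, "wy": -2.34, "wz": -5.74, "grip": 0}, {"x": 0.031, "y": 0.032, "z": 0.0012, "wx": -0.87, "wy": -2.34, "wz": -5.74, "grip": 0}, {"x": 0.031, "y": 0.032, "z": 0.0012, "wx": -0.87, "wy": -2.34, "wz": -5.74, "grip": 0}, {"x": 0.031, "y": 0.032, "z": 0.0012, "wx": -0.87, "wy": -2.34, "wz": -5.74, "grip": 0}, {"x": 0.031, "y": 0.032, "z": 0.0012, "wx": -0.87, "wy": -2.34, "wz": -5.74, "grip": 0}, {"x": 0, "y": 0, "z": 0, "wx": 0, "wy": 0, "wz": 0, "grip": 0}, {"x": 0, "y": 0, "z": 0, "wx": 0, "wy": 0, "wz": 0, "grip": 0}]}}

```text
clock: 13.7
eef_pos: [498.6, 3.3, 149.7]
eef_rot: [3.14, 0.297, 3.062]
wrist_force: [-0.3, -0.2, 0.3]
finger_gap: 16.8
```

```bash
python3 - <<'E'
from plan import *
T,s=cur();print(s["clock"],s["finger_gap"],s["wrist_force"],T[:3,3],s["eef_rot"],s["joints"].round(2))
p,d=manip.camera("scene");cv2.imwrite("pics/s7.png",cv2.resize(p[150:290,230:390],None,fx=5,fy=4.2,interpolation=cv2.INTER_CUBIC)[:,:,::-1])
p,d=manip.camera("top");cv2.imwrite("pics/t7.png",cv2.resize(p[140:240,250:365],None,fx=6,fy=6,interpolation=cv2.INTER_CUBIC)[:,:,::-1])
g=rackpt(-52,60);R=rot(RX,-1,.3);print((T[:3,:3]-R).round(3))
plan(g+R[:,2]*(7.5-90),R,n=2)
E
```

```text
13.7 16.845409415327254 [-0.32409788 -0.19762303  0.31930998] [498.64738464   3.27437674 149.72848339] [3.14049653 0.2965865  3.0624918 ] [-0.07  0.08  1.95 -0.    0.81 -1.55]
[[-0.001  0.    -0.003]
 [ 0.001 -0.     0.001]
 [ 0.003  0.001 -0.001]]
from [498.9   2.8 149.7] to [499.    3.4 151.5] N 2 shift m [-0.0003  0.0003 -0.0009] deg [ 0.02 -0.1  -0.04]
path [[499, 3, 151], [499, 3, 152]]
```

View pics/s7.png

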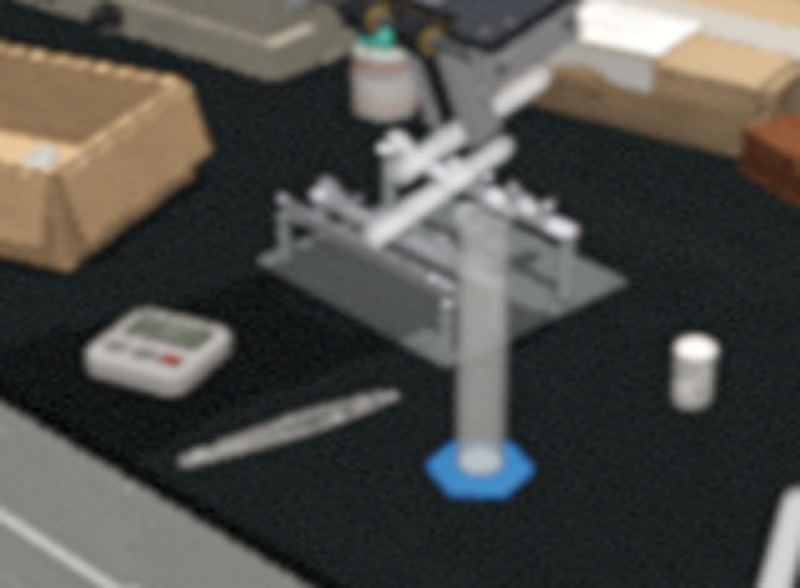

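View pics/t7.png

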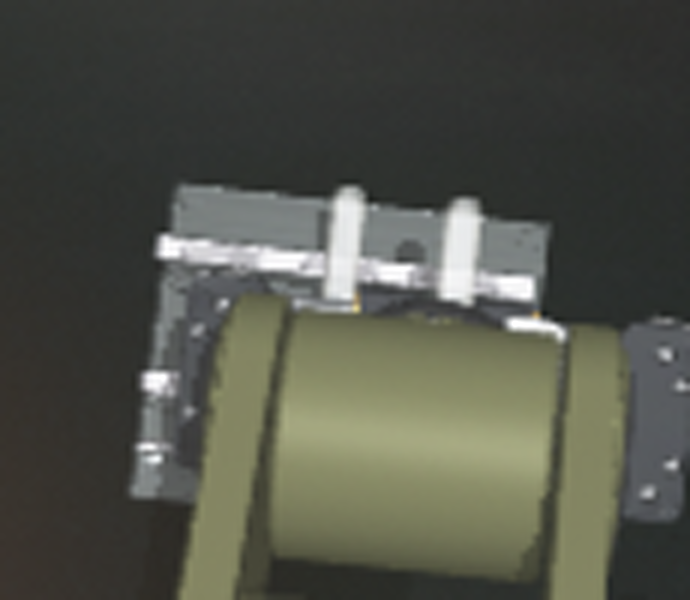

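Request:
{"fn": "play_rows", "kwargs": {"commands": [{"x": -0.0005, "y": 0.0003, "z": 0.022, "wx": 0, "wy": -0.2, "wz": 0, "grip": 0}, {"x": 0, "y": 0, "z": 0.022, "wx": 0, "wy": 0, "wz": 0, "grip": 0}, {"x": 0, "y": 0, "z": 0.022, "wx": 0, "wy": 0, "wz": 0, "grip": 0}, {"x": 0, "y": 0, "z": 0.015, "wx": 0, "wy": 0, "wz": 0, "grip": 0}, {"x": 0, "y": 0, "z": 0.005, "wx": 0, "wy": 0, "wz": 0, "grip": 0}, {"x": 0, "y": 0, "z": 0, "wx": 0, "wy": 0, "wz": 0, "grip": 0}, {"x": 0, "y": 0, "z": 0, "wx": 0, "wy": 0, "wz": 0, "grip": 0}]}}

```text
clock: 14.68
eef_pos: [524.5, 1.8, 68.4]
eef_rot: [3.14, 0.301, 3.063]
wrist_force: [-0.1, -0.3, -0.3]
finger_gap: 16.5
```

```bash
python3 - <<'E'
from plan import *
T,s=cur();print(s["clock"],s["finger_gap"],s["wrist_force"],T[:3,3],s["eef_rot"])
p,d=manip.camera("scene");cv2.imwrite("pics/s8.png",cv2.resize(p[150:290,230:390],None,fx=5,fy=4.2,interpolation=cv2.INTER_CUBIC)[:,:,::-1])
g=rackpt(-52,60);R=rot(RX,-1,.3)
plan(g+R[:,2]*(7.5),R,n=1)
E
```

```text
14.675 16.53066610411509 [-0.11759552 -0.32351    -0.33234132] [524.5124803    1.84964145  68.35725512] [3.14049787 0.30133968 3.06313441]
from [524.5   1.9  68.4] to [525.5   1.3  65.6] N 1 shift m [-0.0002 -0.0005  0.003 ] deg [0.06 0.08 0.  ]
path [[526, 1, 66]]
```

View pics/s8.png

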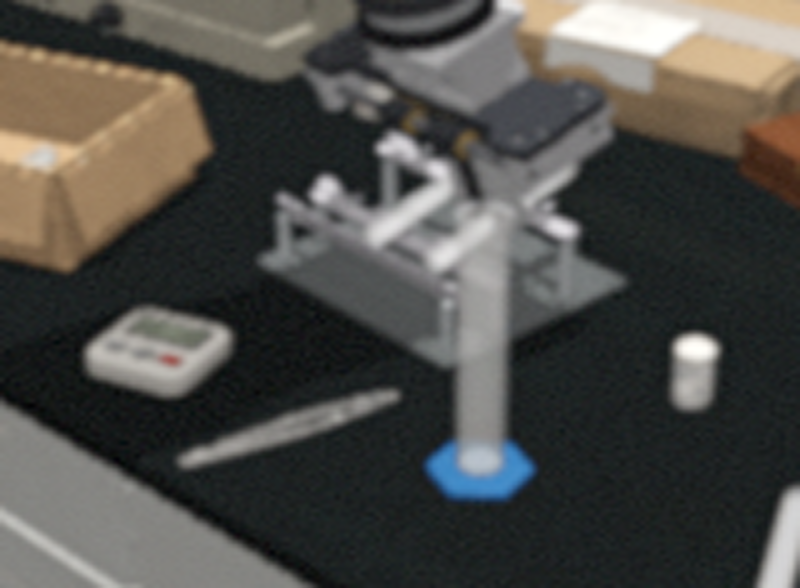

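Request:
{"fn": "play_rows", "kwargs": {"commands": [{"x": 0, "y": -0.0005, "z": 0.0025, "wx": 0, "wy": 0, "wz": 0, "grip": 0}, {"x": 0, "y": 0, "z": 0, "wx": 0, "wy": 0, "wz": 0, "grip": 0}, {"x": 0, "y": 0, "z": 0, "wx": 0, "wy": 0, "wz": 0, "grip": 0}]}}

```text
clock: 15.1
eef_pos: [525.0, 1.3, 65.4]
eef_rot: [3.141, 0.301, 3.063]
wrist_force: [-0.4, 0.2, 0.2]
finger_gap: 16.3
```

Request:
{"fn": "play_rows", "kwargs": {"commands": [{"x": 0, "y": 0, "z": 0.0015, "wx": 0, "wy": 0, "wz": 0, "grip": 0}, {"x": 0, "y": 0, "z": 0, "wx": 0, "wy": 0, "wz": 0, "grip": 0}]}}

```text
clock: 15.35
eef_pos: [525.5, 1.2, 64.3]
eef_rot: [3.141, 0.301, 3.063]
wrist_force: [-3.2, -0.8, 7.8]
finger_gap: 16.8
```

Contact (8 N up): the tube is seated. I'll release it gently and back off.

Request:
{"fn": "play_rows", "kwargs": {"commands": [{"x": 0, "y": 0, "z": -0.0005, "wx": 0, "wy": 0, "wz": 0, "grip": 0.25}, {"x": 0, "y": 0, "z": 0, "wx": 0, "wy": 0, "wz": 0, "grip": 0.35}, {"x": 0, "y": 0, "z": 0, "wx": 0, "wy": 0, "wz": 0, "grip": 0.35}, {"x": 0, "y": 0, "z": 0, "wx": 0, "wy": 0, "wz": 0, "grip": 0.35}, {"x": 0, "y": 0, "z": -0.02, "wx": 0, "wy": 0, "wz": 0, "grip": 0.35}, {"x": 0, "y": 0, "z": -0.035, "wx": 0, "wy": 0, "wz": 0, "grip": 0.4}, {"x": 0, "y": 0, "z": -0.035, "wx": 0, "wy": 0, "wz": 0, "grip": 0.4}, {"x": 0, "y": 0, "z": -0.04, "wx": 0, "wy": 0, "wz": 0, "grip": 0.4}, {"x": 0, "y": 0, "z": 0, "wx": 0, "wy": 0, "wz": 0, "grip": 0.4}]}}

```text
clock: 16.48
eef_pos: [487.6, 4.2, 191.3]
eef_rot: [3.14, 0.305, 3.063]
wrist_force: [-0.0, -0.2, -0.9]
finger_gap: 37.7
```

```bash
python3 - <<'E'
from plan import *
T,s=cur();print(s["clock"],s["finger_gap"],s["wrist_force"],T[:3,3],s["eef_rot"])
p,d=manip.camera("scene");cv2.imwrite("pics/s9.png",cv2.resize(p[150:290,230:390],None,fx=5,fy=4.2,interpolation=cv2.INTER_CUBIC)[:,:,::-1])
a=np.radians(25.1);ax=np.array([np.cos(a),np.sin(a),0]);R=rot(ax,1,0)
g=np.array([417.4,-275.2,0])-5*ax
D=np.linalg.inv(np.block([[T[:3,:3],T[:3,3:]],[np.zeros((1,3)),1]]))
print("rel deg",Rn.from_matrix(T[:3,:3].T@R).as_rotvec(degrees=True).round(1))
plan(np.array([480,-150,240]),R,maxdeg=9.5)
E
```

```text
16.475 37.68984931198108 [-0.0418098  -0.18041027 -0.85858092] [487.62191652   4.17926451 191.28453149] [3.14046677 0.30541885 3.06327058]
rel deg [ 22.9   6.  148.9]
from [487.2   4.2 189.4] to [ 480 -150  240] N 16 shift m [-0.0129 -0.0034 -0.0014] deg [1.42 0.37 9.31]
path [[499, 0, 195], [527, -24, 209], [541, -60, 220], [537, -98, 229], [515, -131, 235], [480, -150, 240]]
```

View pics/s9.png

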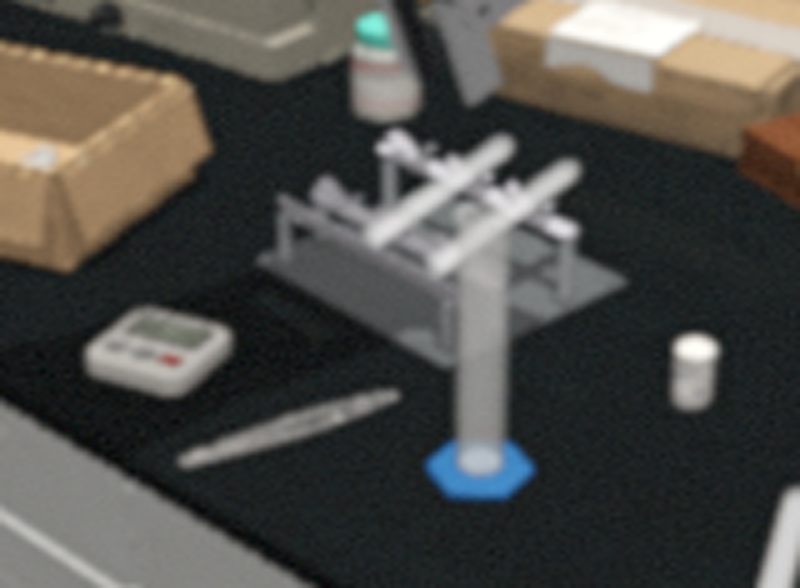

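```bash
python3 - <<'E'
from plan import *
a=np.radians(25.1);ax=np.array([np.cos(a),np.sin(a),0]);R=rot(ax,1,0)
g=np.array([417.4,-275.2,0])-5*ax
plan(g+[0,0,200],R,n=18)
E
```

```text
from [487.2   4.2 189.4] to [ 412.9 -277.3  200. ] N 18 shift m [-0.0192 -0.0106  0.0017] deg [1.26 0.33 8.27]
path [[505, -8, 193], [546, -58, 203], [562, -121, 209], [550, -185, 211], [513, -238, 208], [456, -271, 204]]
```

Clear of everything on the way.

Request:
{"fn": "play_rows", "kwargs": {"commands": [{"x": -0.0192, "y": -0.0106, "z": 0.0017, "wx": 1.26, "wy": 0.33, "wz": 8.27, "grip": 0.4}, {"x": -0.0192, "y": -0.0106, "z": 0.0017, "wx": 1.26, "wy": 0.33, "wz": 8.27, "grip": 0.4}, {"x": -0.0192, "y": -0.0106, "z": 0.0017, "wx": 1.26, "wy": 0.33, "wz": 8.27, "grip": 0.4}, {"x": -0.0192, "y": -0.0106, "z": 0.0017, "wx": 1.26, "wy": 0.33, "wz": 8.27, "grip": 0.4}, {"x": -0.0192, "y": -0.0106, "z": 0.0017, "wx": 1.26, "wy": 0.33, "wz": 8.27, "grip": 0.4}, {"x": -0.0192, "y": -0.0106, "z": 0.0017, "wx": 1.26, "wy": 0.33, "wz": 8.27, "grip": 0.4}, {"x": -0.0192, "y": -0.0106, "z": 0.0017, "wx": 1.26, "wy": 0.33, "wz": 8.27, "grip": 0.4}, {"x": -0.0192, "y": -0.0106, "z": 0.0017, "wx": 1.26, "wy": 0.33, "wz": 8.27, "grip": 0.4}, {"x": -0.0192, "y": -0.0106, "z": 0.0017, "wx": 1.26, "wy": 0.33, "wz": 8.27, "grip": 0.4}, {"x": -0.0192, "y": -0.0106, "z": 0.0017, "wx": 1.26, "wy": 0.33, "wz": 8.27, "grip": 0.4}, {"x": -0.0192, "y": -0.0106, "z": 0.0017, "wx": 1.26, "wy": 0.33, "wz": 8.27, "grip": 0.4}, {"x": -0.0192, "y": -0.0106, "z": 0.0017, "wx": 1.26, "wy": 0.33, "wz": 8.27, "grip": 0.4}, {"x": -0.0192, "y": -0.0106, "z": 0.0017, "wx": 1.26, "wy": 0.33, "wz": 8.27, "grip": 0.4}, {"x": -0.0192, "y": -0.0106, "z": 0.0017, "wx": 1.26, "wy": 0.33, "wz": 8.27, "grip": 0.4}, {"x": -0.0192, "y": -0.0106, "z": 0.0017, "wx": 1.26, "wy": 0.33, "wz": 8.27, "grip": 0.4}, {"x": -0.0192, "y": -0.0106, "z": 0.0017, "wx": 1.26, "wy": 0.33, "wz": 8.27, "grip": 0.4}, {"x": -0.0192, "y": -0.0106, "z": 0.0017, "wx": 1.26, "wy": 0.33, "wz": 8.27, "grip": 0.4}, {"x": -0.0192, "y": -0.0106, "z": 0.0017, "wx": 1.26, "wy": 0.33, "wz": 8.27, "grip": 0.4}, {"x": 0, "y": 0, "z": 0, "wx": 0, "wy": 0, "wz": 0, "grip": 0.4}, {"x": 0, "y": 0, "z": 0, "wx": 0, "wy": 0, "wz": 0, "grip": 0.4}]}}

```text
clock: 19.02
eef_pos: [413.0, -278.2, 198.0]
eef_rot: [-3.14, 0.002, 0.442]
wrist_force: [0.1, -0.8, -0.1]
finger_gap: 38.0
```

```bash
python3 - <<'E'
from plan import *
a=np.radians(25.1);ax=np.array([np.cos(a),np.sin(a),0]);R=rot(ax,1,0)
T,s=cur();print(s["clock"],s["joints"].round(2))
g=np.array([417.4,-275.2,0])-5*ax
plan(g+[0,0,200],R,n=1)
plan(g+[0,0,1.5],R,n=7)
p,d=manip.camera("scene");cv2.imwrite("pics/s10.png",cv2.resize(p[190:330,320:480],None,fx=5,fy=4.2,interpolation=cv2.INTER_CUBIC)[:,:,::-1])
E
```

```text
19.025 [-0.67  0.19  1.67 -0.    1.28  0.46]
from [ 413.  -278.2  198. ] to [ 412.9 -277.3  200. ] N 1 shift m [ 0.0002 -0.0009 -0.002 ] deg [-0.08  0.1   0.23]
path [[413, -277, 200]]
from [ 413.  -278.2  198. ] to [ 412.9 -277.3    1.5] N 7 shift m [ 0.0001 -0.0001  0.0281] deg [-0.01  0.01  0.03]
path [[413, -278, 170], [413, -278, 142], [413, -278, 114], [413, -278, 86], [413, -278, 58], [413, -277, 30], [413, -277, 1]]
```

View pics/s10.png

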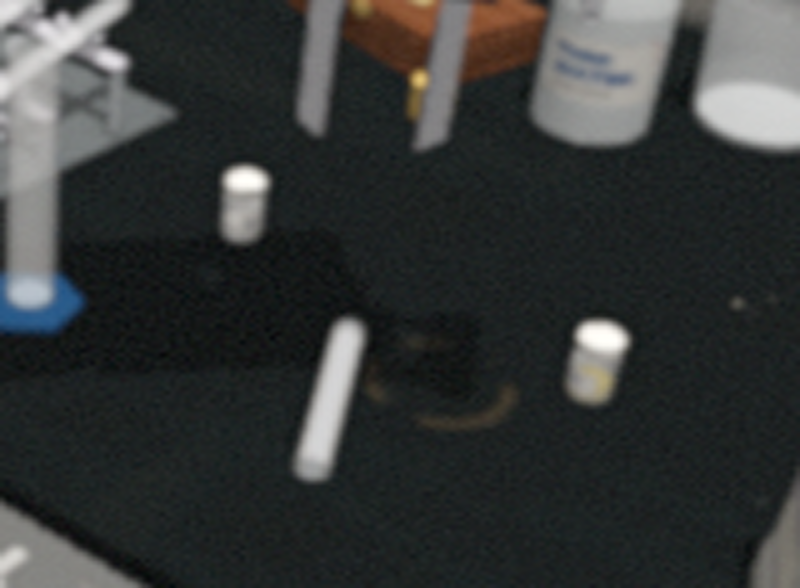

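Request:
{"fn": "play_rows", "kwargs": {"commands": [{"x": 0, "y": -0.0008, "z": 0.03, "wx": 0, "wy": 0, "wz": 0.2, "grip": 0.4}, {"x": 0, "y": 0, "z": 0.035, "wx": 0, "wy": 0, "wz": 0, "grip": 0.4}, {"x": 0, "y": 0, "z": 0.035, "wx": 0, "wy": 0, "wz": 0, "grip": 0.4}, {"x": 0, "y": 0, "z": 0.035, "wx": 0, "wy": 0, "wz": 0, "grip": 0.4}, {"x": 0, "y": 0, "z": 0.03, "wx": 0, "wy": 0, "wz": 0, "grip": 0.4}, {"x": 0, "y": 0, "z": 0.02, "wx": 0, "wy": 0, "wz": 0, "grip": 0.4}, {"x": 0, "y": 0, "z": 0.008, "wx": 0, "wy": 0, "wz": 0, "grip": 0.4}, {"x": 0, "y": 0, "z": 0, "wx": 0, "wy": 0, "wz": 0, "grip": 0.4}, {"x": 0, "y": 0, "z": 0, "wx": 0, "wy": 0, "wz": 0, "grip": 0.3}]}}

```text
clock: 20.2
eef_pos: [412.4, -277.7, 6.4]
eef_rot: [3.142, 0.001, 0.436]
wrist_force: [0.2, 0.4, 0.6]
finger_gap: 30.8
```

Request:
{"fn": "play_rows", "kwargs": {"commands": [{"x": 0, "y": 0, "z": 0.0045, "wx": 0, "wy": 0, "wz": 0, "grip": 0.3}, {"x": 0, "y": 0, "z": 0, "wx": 0, "wy": 0, "wz": 0, "grip": 0.3}, {"x": 0, "y": 0, "z": 0, "wx": 0, "wy": 0, "wz": 0, "grip": 0}, {"x": 0, "y": 0, "z": 0, "wx": 0, "wy": 0, "wz": 0, "grip": 0}, {"x": 0, "y": 0, "z": 0, "wx": 0, "wy": 0, "wz": 0, "grip": 0}]}}

```text
clock: 20.82
eef_pos: [411.9, -277.5, 1.2]
eef_rot: [-3.141, 0.001, 0.436]
wrist_force: [0.1, 0.2, 0.7]
finger_gap: 16.5
```

Request:
{"fn": "play_rows", "kwargs": {"commands": [{"x": 0, "y": 0, "z": -0.02, "wx": 0, "wy": 0, "wz": 0, "grip": 0}, {"x": 0, "y": 0, "z": -0.04, "wx": 0, "wy": 0, "wz": 0, "grip": 0}, {"x": 0, "y": 0, "z": -0.045, "wx": 0, "wy": 0, "wz": 0, "grip": 0}, {"x": 0, "y": 0, "z": -0.045, "wx": 0, "wy": 0, "wz": 0, "grip": 0}, {"x": 0, "y": 0, "z": -0.045, "wx": 0, "wy": 0, "wz": 0, "grip": 0}, {"x": 0, "y": 0, "z": -0.04, "wx": 0, "wy": 0, "wz": 0, "grip": 0}, {"x": 0, "y": 0, "z": 0, "wx": 0, "wy": 0, "wz": 0, "grip": 0}]}}

```text
clock: 21.7
eef_pos: [413.0, -278.1, 238.8]
eef_rot: [3.138, -0.001, 0.436]
wrist_force: [0.2, 0.0, -0.4]
finger_gap: 16.6
```

```bash
python3 - <<'E'
from plan import *
T,s=cur();print(s["clock"],s["finger_gap"],T[:3,3],s["joints"].round(2))
p,d=manip.camera("scene");cv2.imwrite("pics/s11.png",cv2.resize(p[120:300,300:480],None,fx=4,fy=3.3,interpolation=cv2.INTER_CUBIC)[:,:,::-1])
g=rackpt(52,60);R=rot(RX,1,.3)
plan(g+R[:,2]*(7.5-150),R)
plan(g+R[:,2]*(7.5-90),R)
E
```

```text
21.7 16.632960529838922 [ 413.04586147 -278.12178932  238.84743165] [-0.67  0.16  1.62 -0.    1.36  0.47]
from [ 412.5 -277.7  236.7] to [489.5 108.4 208.9] N 9 shift m [ 0.017  -0.0407  0.0049] deg [-0.49  1.87  3.25]
path [[411, -234, 232], [411, -189, 227], [415, -145, 223], [421, -102, 219], [430, -58, 216], [441, -15, 213], [455, 27, 211], [471, 68, 209], [490, 108, 209]]
from [ 412.5 -277.7  236.7] to [507.2 107.1 151.5] N 10 shift m [ 0.0161 -0.0364  0.0103] deg [-0.44  1.68  2.93]
path [[412, -238, 226], [417, -158, 206], [432, -80, 188], [456, -3, 171], [488, 71, 157]]
```

View pics/s11.png

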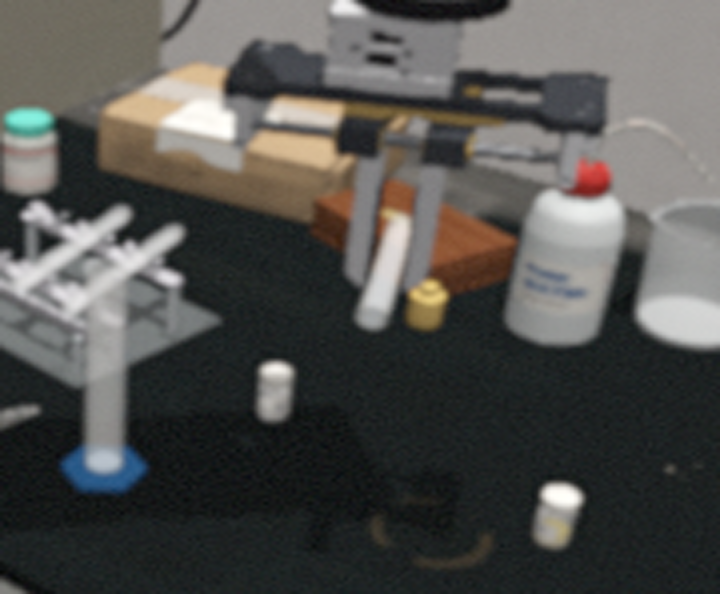

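Request:
{"fn": "play_rows", "kwargs": {"commands": [{"x": 0.0365, "y": 0.017, "z": 0, "wx": 0, "wy": 0, "wz": 0, "grip": 0}, {"x": 0.0365, "y": 0.017, "z": 0, "wx": 0, "wy": 0, "wz": 0, "grip": 0}, {"x": 0, "y": 0, "z": 0, "wx": 0, "wy": 0, "wz": 0, "grip": 0}]}}

```text
clock: 22.12
eef_pos: [493.8, -276.9, 233.4]
eef_rot: [-3.137, 0.003, 0.437]
wrist_force: [-0.4, 0.5, -1.5]
finger_gap: 17.1
```

```bash
python3 - <<'E'
from plan import *
g=rackpt(52,60);R=rot(RX,1,.3)
plan(g+R[:,2]*(7.5-120),R)
E
```

```text
from [ 493.8 -276.9  233.4] to [498.4 107.7 180.2] N 9 shift m [ 0.0087 -0.0423  0.0067] deg [-0.51  1.89  3.26]
path [[484, -235, 227], [476, -192, 220], [471, -149, 214], [469, -106, 207], [470, -63, 201], [473, -20, 195], [479, 23, 190], [487, 66, 185], [498, 108, 180]]
```

Request:
{"fn": "play_rows", "kwargs": {"commands": [{"x": 0.0087, "y": -0.0423, "z": 0.0067, "wx": -0.51, "wy": 1.89, "wz": 3.26, "grip": 0}, {"x": 0.0087, "y": -0.0423, "z": 0.0067, "wx": -0.51, "wy": 1.89, "wz": 3.26, "grip": 0}, {"x": 0.0087, "y": -0.0423, "z": 0.0067, "wx": -0.51, "wy": 1.89, "wz": 3.26, "grip": 0}, {"x": 0.0087, "y": -0.0423, "z": 0.0067, "wx": -0.51, "wy": 1.89, "wz": 3.26, "grip": 0}, {"x": 0.0087, "y": -0.0423, "z": 0.0067, "wx": -0.51, "wy": 1.89, "wz": 3.26, "grip": 0}, {"x": 0.0087, "y": -0.0423, "z": 0.0067, "wx": -0.51, "wy": 1.89, "wz": 3.26, "grip": 0}, {"x": 0.0087, "y": -0.0423, "z": 0.0067, "wx": -0.51, "wy": 1.89, "wz": 3.26, "grip": 0}, {"x": 0.0087, "y": -0.0423, "z": 0.0067, "wx": -0.51, "wy": 1.89, "wz": 3.26, "grip": 0}, {"x": 0.0087, "y": -0.0423, "z": 0.0067, "wx": -0.51, "wy": 1.89, "wz": 3.26, "grip": 0}, {"x": 0, "y": 0, "z": 0, "wx": 0, "wy": 0, "wz": 0, "grip": 0}, {"x": 0, "y": 0, "z": 0, "wx": 0, "wy": 0, "wz": 0, "grip": 0}]}}

```text
clock: 23.5
eef_pos: [497.8, 106.3, 181.2]
eef_rot: [3.139, -0.301, -0.079]
wrist_force: [0.4, -0.5, -0.7]
finger_gap: 16.6
```

```bash
python3 - <<'E'
from plan import *
T,s=cur();print(s["clock"],s["finger_gap"],s["wrist_force"],T[:3,3],s["eef_rot"],s["joints"].round(2))
p,d=manip.camera("scene");cv2.imwrite("pics/s12.png",cv2.resize(p[130:270,230:390],None,fx=5,fy=4.2,interpolation=cv2.INTER_CUBIC)[:,:,::-1])
p,d=manip.camera("top");cv2.imwrite("pics/t12.png",cv2.resize(p[130:240,240:375],None,fx=5,fy=5,interpolation=cv2.INTER_CUBIC)[:,:,::-1])
g=rackpt(52,60);R=rot(RX,1,.3)
plan(g+R[:,2]*(7.5-120),R,n=2)
plan(g+R[:,2]*(7.5-5),R,n=6)
E
```

```text
23.5 16.551368300007702 [ 0.35467912 -0.49564731 -0.72081572] [497.814416   106.26645619 181.2478438 ] [ 3.13938458 -0.30090804 -0.07913539] [ 0.18  0.07  1.88 -0.1   0.9   1.88]
from [498.2 105.8 181.7] to [498.4 107.7 180.2] N 2 shift m [-0.0002 -0.001   0.0007] deg [ 0.07 -0.05 -0.06]
path [[498, 107, 181], [498, 108, 180]]
from [498.2 105.8 181.7] to [532.2 105.1  70.3] N 6 shift m [-0.0001 -0.0003  0.0194] deg [ 0.02 -0.02 -0.02]
path [[504, 106, 163], [510, 106, 145], [515, 105, 126], [521, 105, 107], [527, 105, 89], [532, 105, 70]]
```

View pics/s12.png

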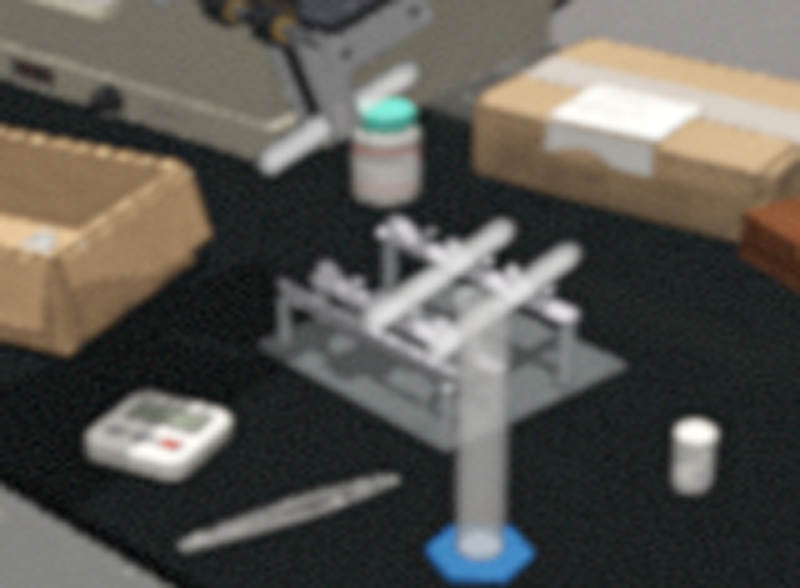

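View pics/t12.png

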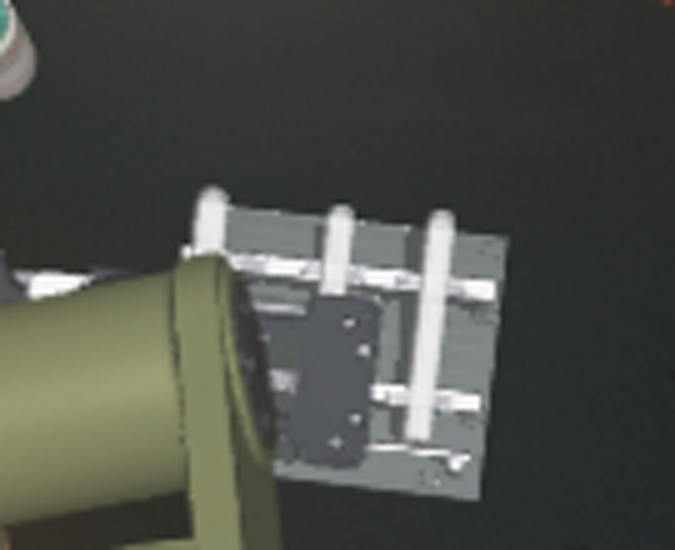

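Request:
{"fn": "play_rows", "kwargs": {"commands": [{"x": -0.0005, "y": -0.0017, "z": 0.0195, "wx": 0, "wy": 0, "wz": 0, "grip": 0}, {"x": 0, "y": 0, "z": 0.023, "wx": 0, "wy": 0, "wz": 0, "grip": 0}, {"x": 0, "y": 0, "z": 0.023, "wx": 0, "wy": 0, "wz": 0, "grip": 0}, {"x": 0, "y": 0, "z": 0.023, "wx": 0, "wy": 0, "wz": 0, "grip": 0}, {"x": 0, "y": 0, "z": 0.018, "wx": 0, "wy": 0, "wz": 0, "grip": 0}, {"x": 0, "y": 0, "z": 0.01, "wx": 0, "wy": 0, "wz": 0, "grip": 0}, {"x": 0, "y": 0, "z": 0, "wx": 0, "wy": 0, "wz": 0, "grip": 0}, {"x": 0, "y": 0, "z": 0, "wx": 0, "wy": 0, "wz": 0, "grip": 0}]}}

```text
clock: 24.6
eef_pos: [532.9, 105.6, 71.2]
eef_rot: [3.14, -0.303, -0.08]
wrist_force: [0.1, -0.4, -0.8]
finger_gap: 16.4
```

```bash
python3 - <<'E'
from plan import *
T,s=cur();print(s["clock"],s["finger_gap"],s["wrist_force"],T[:3,3],s["eef_rot"])
p,d=manip.camera("scene");cv2.imwrite("pics/s13.png",cv2.resize(p[130:270,230:390],None,fx=5,fy=4.2,interpolation=cv2.INTER_CUBIC)[:,:,::-1])
g=rackpt(52,60);R=rot(RX,1,.3)
plan(g+R[:,2]*(7.5),R,n=1)
E
```

```text
24.6 16.42584276710673 [ 0.13569883 -0.424961   -0.7825551 ] [532.94408051 105.61280113  71.23049089] [ 3.1403318  -0.30321372 -0.08043968]
from [532.9 105.7  71.2] to [533.7 105.   65.6] N 1 shift m [-0.0009  0.0007  0.0057] deg [ 0.1  -0.19 -0.1 ]
path [[534, 105, 66]]
```

View pics/s13.png

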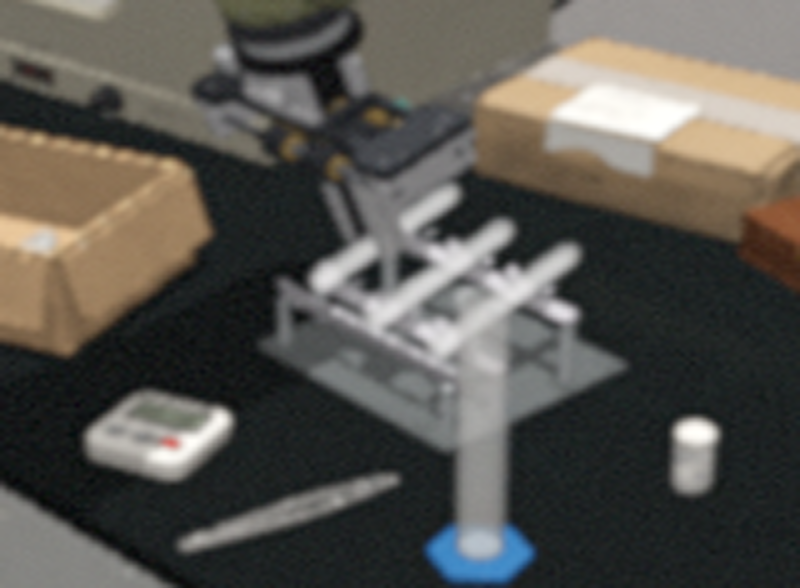

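Request:
{"fn": "play_rows", "kwargs": {"commands": [{"x": -0.0005, "y": 0.0004, "z": 0.003, "wx": 0, "wy": 0, "wz": 0, "grip": 0}, {"x": 0, "y": 0, "z": 0.002, "wx": 0, "wy": 0, "wz": 0, "grip": 0}, {"x": 0, "y": 0, "z": 0, "wx": 0, "wy": 0, "wz": 0, "grip": 0}, {"x": 0, "y": 0, "z": 0, "wx": 0, "wy": 0, "wz": 0, "grip": 0}]}}

```text
clock: 25.15
eef_pos: [533.7, 105.2, 65.6]
eef_rot: [3.14, -0.302, -0.08]
wrist_force: [-0.3, -1.4, 1.0]
finger_gap: 16.5
```

Request:
{"fn": "play_rows", "kwargs": {"commands": [{"x": 0, "y": 0, "z": 0.0012, "wx": 0, "wy": 0, "wz": 0, "grip": 0}, {"x": 0, "y": 0, "z": 0, "wx": 0, "wy": 0, "wz": 0, "grip": 0}, {"x": 0, "y": 0, "z": 0, "wx": 0, "wy": 0, "wz": 0, "grip": 0}]}}

```text
clock: 25.52
eef_pos: [534.0, 104.9, 64.7]
eef_rot: [3.14, -0.302, -0.08]
wrist_force: [-3.9, -3.1, 6.7]
finger_gap: 16.7
```

Seated contact. I'll release and retreat.

Request:
{"fn": "play_rows", "kwargs": {"commands": [{"x": 0, "y": 0, "z": -0.0005, "wx": 0, "wy": 0, "wz": 0, "grip": 0.25}, {"x": 0, "y": 0, "z": 0, "wx": 0, "wy": 0, "wz": 0, "grip": 0.35}, {"x": 0, "y": 0, "z": 0, "wx": 0, "wy": 0, "wz": 0, "grip": 0.35}, {"x": 0, "y": 0, "z": 0, "wx": 0, "wy": 0, "wz": 0, "grip": 0.35}, {"x": 0, "y": 0, "z": -0.02, "wx": 0, "wy": 0, "wz": 0, "grip": 0.35}, {"x": 0, "y": 0, "z": -0.035, "wx": 0, "wy": 0, "wz": 0, "grip": 0.4}, {"x": 0, "y": 0, "z": -0.035, "wx": 0, "wy": 0, "wz": 0, "grip": 0.4}, {"x": 0, "y": 0, "z": -0.04, "wx": 0, "wy": 0, "wz": 0, "grip": 0.4}, {"x": 0, "y": 0, "z": -0.04, "wx": 0, "wy": 0, "wz": 0, "grip": 0.4}, {"x": 0, "y": -0.05, "z": -0.01, "wx": 0, "wy": 0, "wz": 0, "grip": 0.4}, {"x": 0, "y": -0.05, "z": -0.01, "wx": 0, "wy": 0, "wz": 0, "grip": 0.4}, {"x": 0, "y": -0.05, "z": -0.01, "wx": 0, "wy": 0, "wz": 0, "grip": 0.4}, {"x": 0, "y": -0.05, "z": 0, "wx": 0, "wy": 0, "wz": 0, "grip": 0.4}, {"x": 0, "y": -0.05, "z": 0, "wx": 0, "wy": 0, "wz": 0, "grip": 0.4}, {"x": 0, "y": 0, "z": 0, "wx": 0, "wy": 0, "wz": 0, "grip": 0.4}]}}

```text
clock: 27.4
eef_pos: [494.2, 362.0, 254.4]
eef_rot: [3.139, -0.301, -0.077]
wrist_force: [-0.1, -1.1, -0.6]
finger_gap: 37.9
```

```bash
python3 - <<'E'
from plan import *
T,s=cur();print(s["clock"],s["finger_gap"],s["wrist_force"],T[:3,3])
p,d=manip.camera("scene");cv2.imwrite("pics/s14.png",cv2.resize(p[130:270,230:390],None,fx=5,fy=4.2,interpolation=cv2.INTER_CUBIC)[:,:,::-1])
q,d=manip.camera("top");q=q[:,:,::-1];cv2.imwrite("pics/t14.png",q);cv2.imwrite("pics/t14r.png",cv2.resize(q[160:240,260:350],None,fx=8,fy=7.2,interpolation=cv2.INTER_CUBIC))
cv2.imwrite("pics/t14w.png",cv2.resize(q[110:290,130:480],None,fx=2.2,fy=2.2,interpolation=cv2.INTER_CUBIC))
# expected positions
for py in(-52,0,52):print(proj("top",[rackpt(py,0),rackpt(py,121)]).round(1).tolist())
E
```

```text
27.4 37.865130341713076 [-0.11515051 -1.14793913 -0.57591041] [494.15258527 361.97996076 254.36211461]
[[323.0, 219.1], [328.0, 173.0]]
[[303.2, 216.9], [308.1, 170.8]]
[[283.5, 214.6], [288.2, 168.6]]
```

View pics/s14.png

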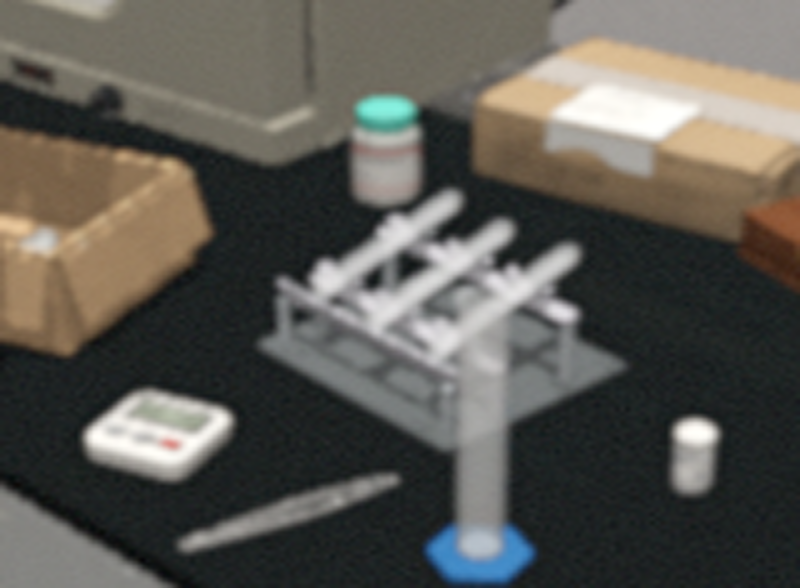

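View pics/t14r.png

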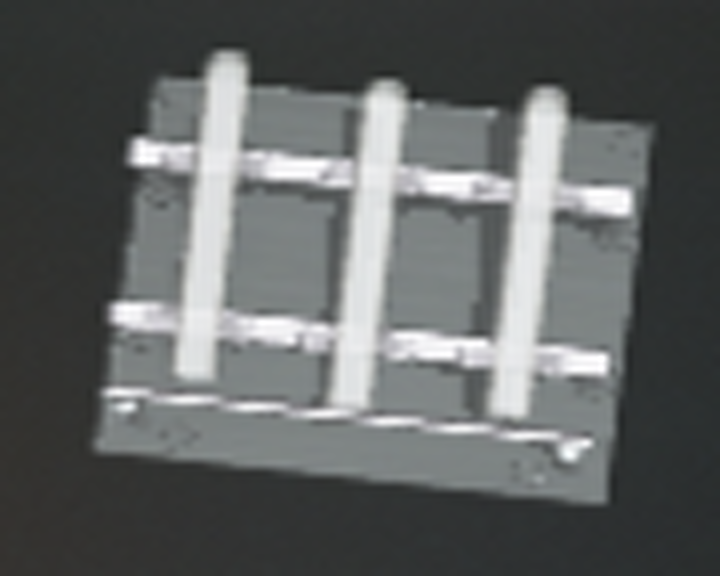

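View pics/t14w.png

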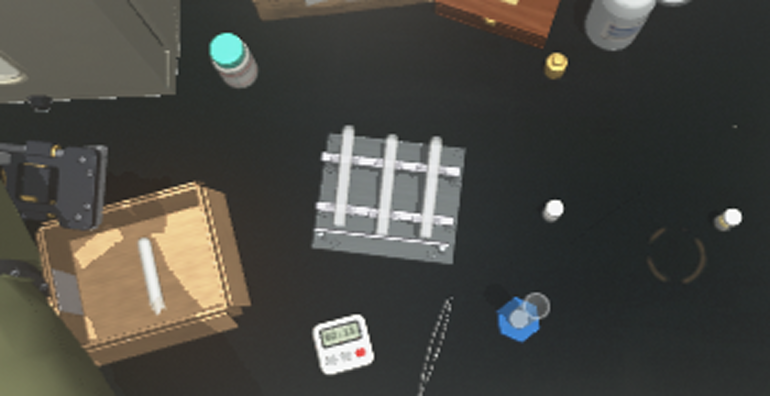

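```bash
python3 - <<'E'
from cell import manip
print(manip.sign_off())
E
```

```text
the job is handed in; nothing more can be done
None
```

I've handed the job in at about 27.5 s of the 72 s allowed. `sign_off` gives no verdict, so this rests on my own final checks.

**What I did:** I moved the broken tube from the rack's right-hand place into the carton. The two loose tubes went into the right-hand (y = -52) and left-hand (y = +52) places. Each was lowered at the rack slope, mouth down, until the wrist felt about 7–8 N of contact, then released.

**Last checks, from both cameras:**
- **Rack:** all three whole tubes lie parallel in their V saddles with the mouths at the low end. I read the two new ones as about 3–5 mm up from the ledge, against the allowed 18 mm. The middle tube shows no visible movement.
- **Carton:** the broken tube lies on the carton floor.
- **Bystanders:** the vials, jar, cylinder and weight look the same as at the start, though I judged this by eye and did not measure it.
- **Robot:** the gripper is empty and clear of everything.

**What did not go as planned:** The first move call was refused for incomplete rows, with no effect. I gripped the first loose tube a few millimetres too high, so I opened and gripped it again lower before lifting. No check failed or disagreed.

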